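# Add fresh panels to a pile of unknown height and square up the swatch tiles

### The arm

A 6-joint arm with a two-finger parallel gripper is mounted at the origin on a cart in front of the work surface, level with it; the furniture and walls round the work are solid. World frame = base frame: x ahead of the robot, y to its left, z up, the work surface at z = 0. Lengths are in m, angles in rad, forces in N, time in s.
With the tool pointing down it reaches from about 0.35 to 0.925 m from the base axis. Payload 6.4 kg.
Tool frame: the origin (TCP) lies midway between the tips of the shut fingers; the grasp point (between the pads) lies 19 mm behind it; y points along the fingers, x is the direction in which the jaws open and shut, and the axes are right-handed (so a half turn about y gives the same grasp; the last joint's range is limited). The gripper opens to 94 mm and grips with 3 to 60 N. Pads are 16 mm wide; open, the fingers measure 119 mm over their backs; the gripper's body (75 mm by 177 mm) begins 78 mm behind the grasp point.
Start: joints at [1.152, 0.245, 1.558, -0, 1.339, -0.174], TCP at [0.158, 0.631, 0.205] pointing down, gripper open.
Joint ranges: [-3.13, 3.13], [-1.02, 2.26], [0.13, 2.54], [-0.95, 4.09], [0.21, 2.88], [-2.74, 2.74]. Speed limits (rad/s): [2.57, 2.57, 3.14, 3.14, 3.14, 3.14].

### API

Orientations are given as a unit quaternion [w, x, y, z].
In Python, from station import r, read_camera, camera_model, ticket gives the robot as it stands. The module is installed in compiled form; this text tells all that it offers. Calls block until the motion is done:
- r.move_ptp(position, orientation): joint-space move of the TCP to a pose.
- r.move_straight(position, rot=None, speed=0.15, until_force=None): straight line of the TCP; rot=None keeps the orientation; speed is the mean speed in m/s. With until_force (N) it stops when the force on the tool has changed by that much, and returns True; else False.
- r.goto_joints(angles): joint-space move.
- r.let_go() and r.grasp(newtons=None): open the fingers fully, or close them until they stop; newtons is the grip in N (None keeps the last).
- r.hold(seconds).
- r.ik(position, orientation): joint angles nearest the present ones, or None.
- r.get_obs(): the state.
- read_camera(name): name is "side" or "top"; returns (picture, depth): 420x560x3 uint8, red, green, blue; 420x560 float32, m along the optical axis (not along the pixel's ray), 0 where there is no reading.
- camera_model(name): a dict with "K" (3x3 intrinsics, pixels), "origin" and "orientation" of the camera in the world. Camera axes: x right, y down, z forward; pixel columns grow to the right and rows downward; lengths in m; the calibration is good to about 2 mm. A picture is of the moment at which its call begins. camera_model takes no time and is no camera call.
A pose or a line that the arm cannot do raises r.IKError and nothing moves.
- ticket.job_done(): hands the job in, once; it reports no verdict.
The state is a dict: "t": time; "qpos": joint angles; "dq": joint speeds; "joint_efforts": joint torques, N m; "eef_pos": TCP position; "ee_rot": TCP orientation; "wrist_force": force on the tool from outside, world axes, zero at the start; "torque": the same for the moment, N m; "grip_width": finger opening in m.
Only numpy, scipy, OpenCV 4.12 (cv2) and the standard library are available. Lean on these libraries where they do the work, as an engineer would, in place of code of your own. Each camera call takes 0.05 s, during which the arm holds its last target.

### The job

Put the fresh sample boards away: lay every loose board flat on top of the pile that stands on the dark base plate, squared up with it, one over the other in any order. Nobody has measured the pile or the boards, so feel for the top each time and let go only when the board rests there, never dropping it; then set the squat lidded jar upright on the middle of the topmost board as a weight, just as gently. Also nudge all the small square swatch tiles into one closed row against the batten, the first touching the end block, each touching the next, all flush along the batten; leave the other jar, the bottle and the glass cup undisturbed.

Things in the scene. Friction and masses are not known exactly. Their poses are not given: they have to be found in the camera images.
- board_1: sample board of brown wood with a mottled cork-brown top, 70 mm along its x, 46 mm along its y; thickness not measured, somewhere from 9 to 17 mm, different for each; about 50 g, loose, flat on the grinding slab (slab top at z = 0.016); origin at the centre of its underside, z up. Two or three of the three boards are there
- board_2: sample board of brown wood with a mottled cork-brown top, 70 mm along its x, 46 mm along its y; thickness not measured, somewhere from 9 to 17 mm, different for each; about 50 g, loose, flat on the grinding slab (slab top at z = 0.016); origin at the centre of its underside, z up. Two or three of the three boards are there
- board_3: sample board of brown wood with a mottled cork-brown top, 70 mm along its x, 46 mm along its y; thickness not measured, somewhere from 9 to 17 mm, different for each; about 50 g, loose, flat on the grinding slab (slab top at z = 0.016); origin at the centre of its underside, z up. Two or three of the three boards are there
- weight_jar: the weight: squat round glass jar with a tin lid fixed on it, 51 mm in diameter, 41 mm tall, 0.2 to 0.4 kg, upright on the grinding slab; origin at the centre of its underside, z up
- pile_base: dark wooden plate fixed on the table right of the grinding slab, 100 (its x) x 66 (its y) x 6 mm; origin at the centre of its underside, at z = 0. On its middle, square with it, stands a solid fixed pile of older boards, 70 x 46 mm like the loose ones (long side along x); the height of its top is unknown, somewhere from 20 to 52 mm above the table
- rail: L-shaped wooden batten, 12 mm high, fixed at the left of the grinding slab; origin at its inner corner, at slab height (z = 0.016). Its face is the plane y = 0 of this frame, 195 mm long from the corner along -x; batten 10 mm thick (to +y). End block: face at x = 0, 50 mm along -y, 10 mm thick. Tiles belong in the corner, centres at (-17, -17) mm, (-51, -17), and so on 34 mm apart
- tile_1: square swatch tile, plain terracotta, 34 x 34 mm and 12 mm thick, about 50 g, loose on the grinding slab near the batten; origin at the centre of its underside, z up, x and y along its sides. Three or four of the four tiles are there
- tile_2: square swatch tile, plain terracotta, 34 x 34 mm and 12 mm thick, about 50 g, loose on the grinding slab near the batten; origin at the centre of its underside, z up, x and y along its sides. Three or four of the four tiles are there
- tile_3: square swatch tile, plain terracotta, 34 x 34 mm and 12 mm thick, about 50 g, loose on the grinding slab near the batten; origin at the centre of its underside, z up, x and y along its sides. Three or four of the four tiles are there
- tile_4: square swatch tile, plain terracotta, 34 x 34 mm and 12 mm thick, about 50 g, loose on the grinding slab near the batten; origin at the centre of its underside, z up, x and y along its sides. Three or four of the four tiles are there
- jar_small_3: bystander: small glass jar with a dark lid, 39 mm in diameter, 55 mm tall, loose, behind the pile; origin at the centre of its underside. Not to be moved
- bottle_ink: bystander: dark blue bottle with a white cap, 39 mm in diameter, 77 mm tall, loose, behind the pile; origin at the centre of its underside. Not to be moved
- glass_cup: bystander: low glass cup, 63 mm in diameter, 40 mm tall, loose, right of the brushes; origin at the centre of its underside. Not to be moved

How it is judged:
By the outcome, as a careful person would: the job done as asked, in the order asked, and still so for the second after the job is handed in, with the robot touching nothing.
Of board_1, board_2, board_3 only 2 to 3 are there at a start; the rules pass over those that are not, and their reading is None.
Of tile_1, tile_2, tile_3, tile_4 only 3 to 4 are there at a start; the rules pass over those that are not, and their reading is None.
At some moment in a run one of tile_1, tile_2, tile_3, tile_4 may be knocked a few centimetres aside while the robot is not near it.
It also fails if it takes over 210 s, if anything falls off the work surface, if the arm or the gripper's body presses on something with over 40 N, if the wrist force passes 120 N, or if a joint passes its speed limit or range.

## Working session

There is one attempt and no reset: what is moved stays moved. The work goes in short steps, each a Python script; the robot and the scene stay as the last script left them, time stands still between calls to the robot, and variables do not carry over. Pictures are saved under pics/ and viewed, and the job is handed in when it is done.

```bash
mkdir -p pics; ls
python3 - <<'E'
from station import r, read_camera, camera_model, ticket
import cv2,numpy as np
for n in("side","top"):
    p,d=read_camera(n); cv2.imwrite(f"pics/{n}0.png",cv2.resize(p[:,:,::-1],(784,588),interpolation=cv2.INTER_CUBIC)); np.savez(f"{n}0.npz",p=p,d=d)
    m=camera_model(n); print(n,{k:np.round(v,4).tolist() for k,v in m.items()}, (d>0).mean())
print(r.get_obs())
E
```

```text
pics
side {'K': [[478.7867, 0.0, 277.6981], [0.0, 478.7867, 204.5771], [0.0, 0.0, 1.0]], 'origin': [0.2126, 0.6175, 0.5671], 'orientation': [0.099, -0.1538, 0.8588, -0.4785]} 0.9956590136054422
top {'K': [[437.637, 0.0, 281.7254], [0.0, 437.637, 214.2301], [0.0, 0.0, 1.0]], 'origin': [0.3098, -0.1242, 0.992], 'orientation': [0.0815, -0.6974, 0.7073, -0.0816]} 0.9959013605442177
{'t': 0.1, 'qpos': array([ 1.15192064e+00,  2.45695721e-01,  1.55884698e+00,  2.03877442e-05,
        1.33867656e+00, -1.74091913e-01]), 'dq': array([ 0.00030216,  0.0013849 , -0.00451111, -0.00223801,  0.00105492,
        0.00134485]), 'joint_efforts': array([ 8.40479352e-04, -4.16906941e+01, -3.15525699e+01,  6.87876460e-02,
        3.09814839e-02, -4.42639146e-05]), 'eef_pos': array([0.1572972 , 0.6301518 , 0.20451084]), 'ee_rot': array([-0.55703993,  0.55756775,  0.43470399, -0.43572601]), 'wrist_force': array([ 0.16850371, -0.05968476,  0.1905619 ]), 'torque': array([ 0.02107501,  0.05089648, -0.04226745]), 'grip_width': 0.09392017560699924}
```

View pics/side0.png

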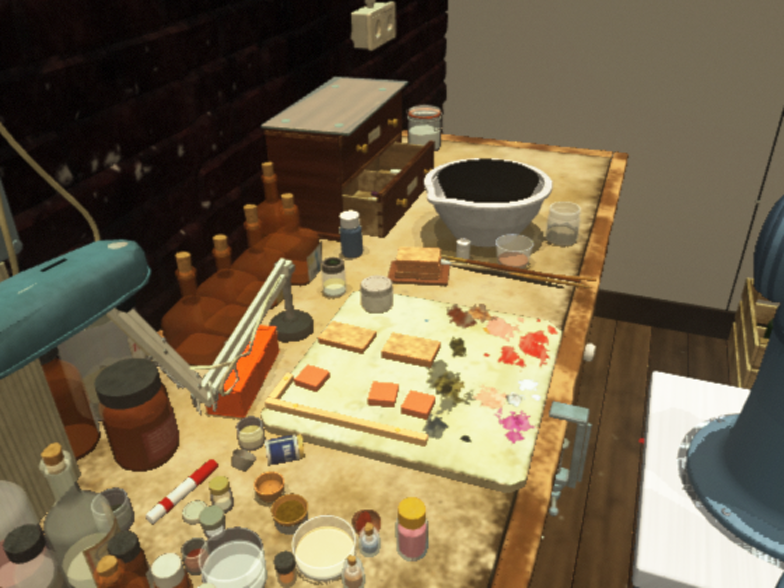

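View pics/top0.png

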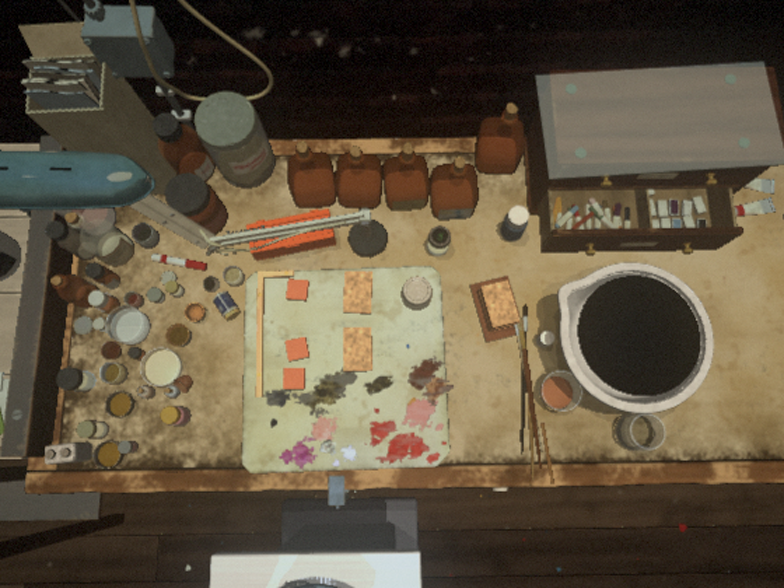

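The top view shows the slab at centre with three tiles (top view, about 297,290; 297,349; 293,378), two boards (358,292 and 357,350) and the weight jar (417,292). The pile is at (497,302), and the L-shaped batten is at left with its corner at (262,275).

```bash
cat > h.py <<'E'
import numpy as np,cv2
from scipy.spatial.transform import Rotation as R
from station import r, read_camera, camera_model, ticket
def cam(n):
    m=camera_model(n); q=m['orientation']; return np.array(m['K']),np.array(m['origin']),R.from_quat([q[1],q[2],q[3],q[0]]).as_matrix()
C={n:cam(n) for n in('side','top')}
def rays(n,px):
    K,o,M=C[n]; px=np.atleast_2d(px).astype(float)
    d=np.c_[(px-K[:2,2])/K[[0,1],[0,1]],np.ones(len(px))]@M.T
    return o,d
def onplane(n,px,z):
    o,d=rays(n,px); return (o+d*((z-o[2])/d[:,2])[:,None])[:,:2]
def proj(n,P):
    K,o,M=C[n]; c=(np.atleast_2d(P)-o)@M; u=c@K.T; return u[:,:2]/u[:,2:]
def tri(a,b):
    o1,d1=rays('top',a);o2,d2=rays('side',b);d1=d1[0];d2=d2[0]
    s=np.linalg.lstsq(np.c_[d1,-d2],o2-o1,rcond=None)[0]
    p=o1+s[0]*d1;q=o2+s[1]*d2; return (p+q)/2,np.linalg.norm(p-q)
def cloud(n,d):
    K,o,M=C[n]; v,u=np.mgrid[:d.shape[0],:d.shape[1]]
    c=np.stack([(u-K[0,2])/K[0,0]*d,(v-K[1,2])/K[1,1]*d,d],-1); return c@M.T+o
E
python3 - <<'E'
from h import *
for n in('side','top'):
    z=np.load(n+'0.npz'); p,d=z['p'],z['d']; P=cloud(n,d)
    x0,y0,w,h=(170,160,270,190) if n=='side' else (160,140,240,200)
    im=p[y0:y0+h,x0:x0+w,::-1]; s=784//w
    cv2.imwrite(f'pics/{n}crop.png',cv2.resize(im,None,fx=800/w,fy=min(800/w,600/h),interpolation=cv2.INTER_CUBIC))
    # tile-like colours
    for (x,y) in ([(297,290),(297,349),(293,378),(358,292),(357,350),(417,292),(500,300),(480,320),(440,235),(515,220),(560,390),(640,430),(265,340),(330,430),(370,215)] if n=='top' else [(311,377),(383,393),(418,404),(347,337),(410,348),(377,288),(418,255),(400,275),(345,425)]):
        u,v=int(x*560/784),int(y*420/588)
        hsv=cv2.cvtColor(p[v:v+1,u:u+1],cv2.COLOR_RGB2HSV)[0,0]
        print(n,(x,y),hsv,np.round(P[v,u],4))
E
```

```text
side (311, 377) [ 13 175 249] [0.555  0.0372 0.0279]
side (383, 393) [ 13 173 249] [0.4593 0.033  0.0265]
side (418, 404) [ 13 174 249] [0.4119 0.039  0.0274]
side (347, 337) [ 22 132 249] [ 0.5498 -0.0595  0.0267]
side (410, 348) [ 22 130 249] [ 0.4582 -0.0614  0.0287]
side (377, 288) [ 22  62 227] [ 0.5396 -0.1504  0.0552]
side (418, 255) [ 21 133 247] [ 0.5251 -0.2906  0.0383]
side (400, 275) [ 14 167 113] [ 0.549  -0.2682  0.0091]
side (345, 425) [ 17 141 148] [0.4833 0.0938 0.0195]
top (297, 290) [ 10 157 208] [0.5559 0.0322 0.0276]
top (297, 349) [ 10 153 208] [0.4597 0.0302 0.0269]
top (293, 378) [ 10 152 208] [0.4133 0.036  0.0257]
top (358, 292) [ 16 120 191] [ 0.5525 -0.0654  0.026 ]
top (357, 350) [ 16 119 193] [ 0.4559 -0.0655  0.028 ]
top (417, 292) [ 20  56 181] [ 0.5439 -0.1598  0.0551]
top (500, 300) [ 16 122 200] [ 0.5327 -0.2947  0.0367]
top (480, 320) [ 19  96 114] [ 0.5083 -0.2647  0.0013]
top (440, 235) [41 98 78] [ 0.6404 -0.2007  0.0501]
top (515, 220) [ 21  43 213] [ 0.6528 -0.3167  0.0766]
top (560, 390) [ 12 144 129] [ 0.3912 -0.3876  0.0096]
top (640, 430) [ 20 101 114] [ 0.3262 -0.5066  0.0127]
top (265, 340) [ 29  54 176] [0.4777 0.0838 0.0179]
top (330, 430) [  9  79 193] [ 0.3329 -0.0211  0.0155]
top (370, 215) [ 27  41 131] [ 0.6529 -0.0897  0.109 ]
```

```bash
ls pics
```

```text
side0.png
sidecrop.png
top0.png
topcrop.png
```

View pics/sidecrop.png

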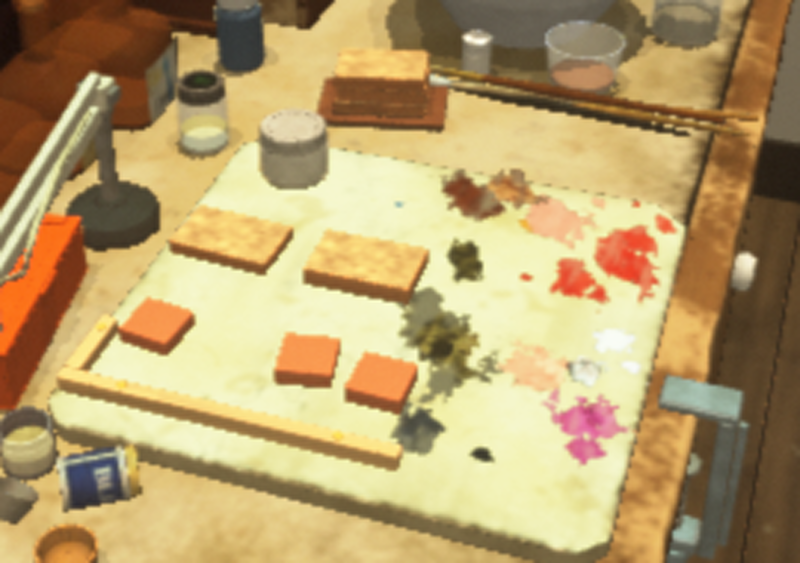

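View pics/topcrop.png

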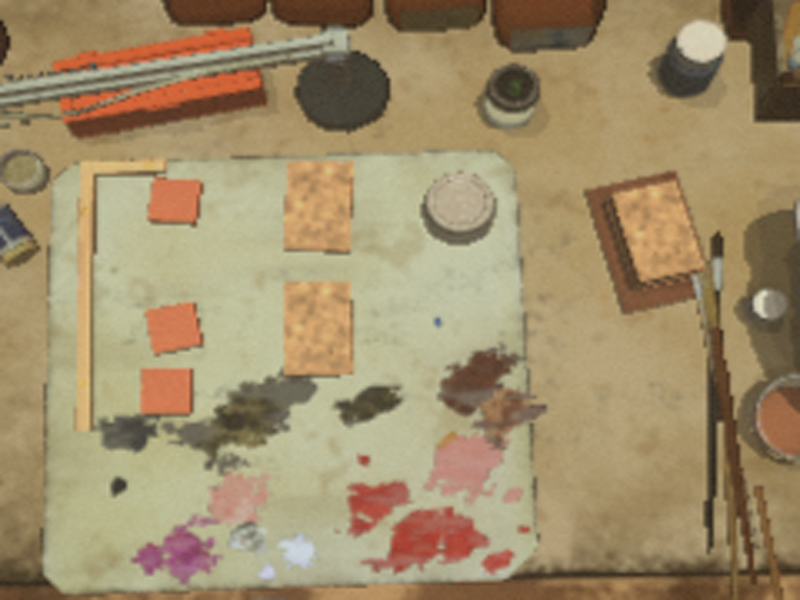

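```bash
cat >> h.py <<'E'
def poly4(mask,minA):
    cs,_=cv2.findContours(mask,cv2.RETR_EXTERNAL,cv2.CHAIN_APPROX_NONE); out=[]
    return [c for c in cs if cv2.contourArea(c)>minA]
def masks(n,p):
    hsv=cv2.cvtColor(cv2.GaussianBlur(p,(3,3),0),cv2.COLOR_RGB2HSV)
    h,s,v=[hsv[...,i].astype(int) for i in range(3)]
    if n=='top':
        t=(h<=13)&(s>115)&(v>180)
        b=(h>=10)&(h<=20)&(s>88)&(v>145)
    else:
        t=(h<=16)&(s>150)&(v>225)
        b=(h>=17)&(h<=25)&(s>90)&(v>215)
    f=lambda m:cv2.morphologyEx((m*255).astype(np.uint8),cv2.MORPH_OPEN,np.ones((2,2)))
    return f(t),f(b)
def fit(n,c,z):
    """contour -> world rect on plane z (centre, long, short, yaw of long side)"""
    w=onplane(n,c[:,0,:],z).astype(np.float32)*1000
    (cx,cy),(a,b),ang=cv2.minAreaRect(w)
    if a<b:a,b,ang=b,a,ang+90
    ang=(ang+90)%180-90
    return cx/1000,cy/1000,a,b,ang
def detect(n,p,z):
    t,b=masks(n,p); out=[]
    for kind,m,A in(('tile',t,150),('board',b,500)):
        for c in poly4(m,A):
            f=fit(n,c,z)
            if .3<f[0]<.66 and -.35<f[1]<.1 and f[2]<100: out.append((kind,f,c))
    return out
E
python3 - <<'E'
from h import *
for n in('top','side'):
    p=np.load(n+'0.npz')['p']; q=p[:,:,::-1].copy()
    for k,f,c in detect(n,p,.028):
        print(n,k,np.round(f,4)); cv2.drawContours(q,[c],-1,(255,0,0),1)
    x0,y0,w,h=(170,160,270,190) if n=='side' else (160,140,240,180)
    cv2.imwrite(f'pics/{n}c2.png',cv2.resize(q[y0:y0+h,x0:x0+w],None,fx=800/w,fy=800/w,interpolation=cv2.INTER_NEAREST))
E
```

```text
top tile [4.12000e-01 3.31000e-02 3.12017e+01 2.84793e+01 8.91906e+01]
top tile [ 4.58200e-01  2.88000e-02  3.22632e+01  3.13836e+01 -7.92945e+01]
top tile [ 5.55800e-01  3.00000e-02  3.11945e+01  3.09188e+01 -6.45490e+00]
top board [ 0.4561 -0.0676 67.4858 44.7396 -0.3303]
top board [ 0.5488 -0.0679 67.7719 45.6111 -0.8197]
side tile [ 0.4096  0.0377 30.2913 29.5043 -1.3499]
side tile [ 0.4561  0.0339 30.5046 29.5336 11.5156]
side tile [5.53100e-01 3.56000e-02 2.96432e+01 2.88714e+01 8.29152e+01]
side tile [  0.3019  -0.1233  56.8224  32.6291 -83.0432]
```

View pics/topc2.png

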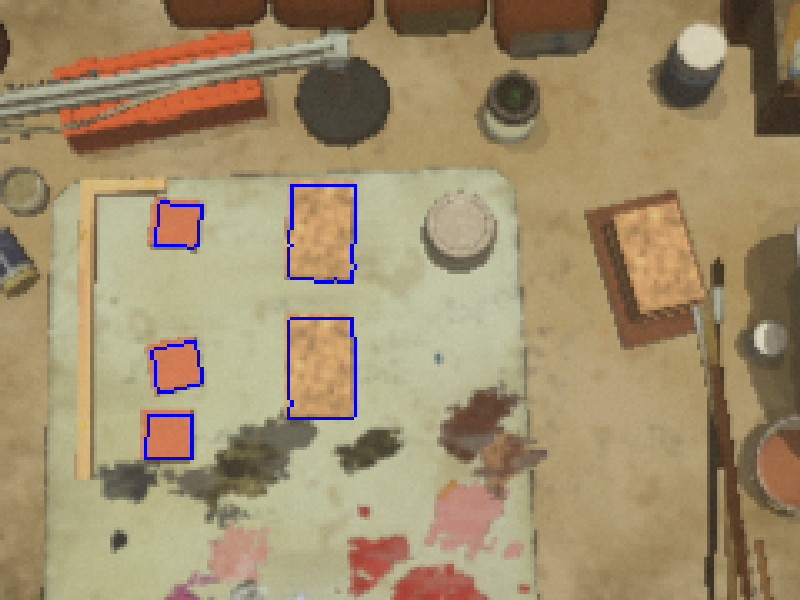

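View pics/sidec2.png

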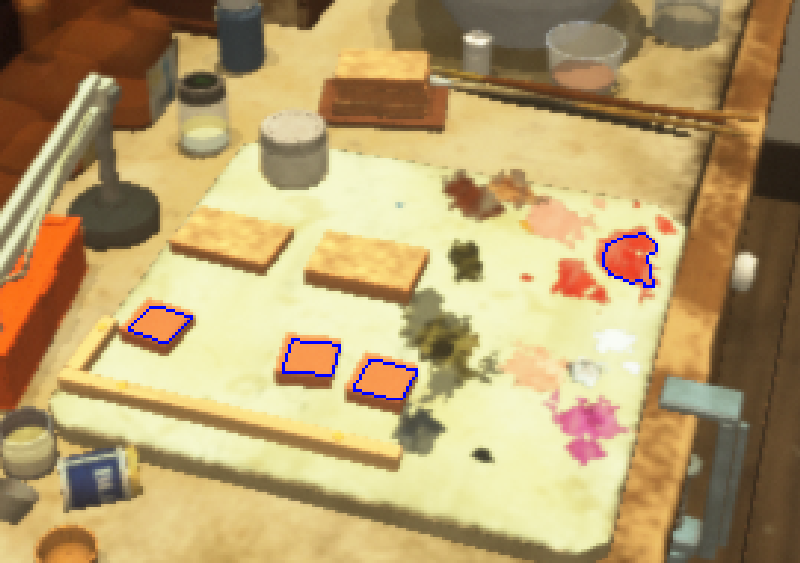

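Run:
```python
from h import *
for n in('top','side'):
    p=np.load(n+'0.npz')['p']; hsv=cv2.cvtColor(p,cv2.COLOR_RGB2HSV)
    for P in [(.4593,.0335,.028),(.456,-.066,.028),(.5280,-.293,.038)]:
        u,v=np.round(proj(n,P)[0]).astype(int)
        print(n,P,u,v,'row'); print([tuple(map(int,hsv[v,u+i])) for i in range(-26,27)]); print('col'); print([tuple(map(int,hsv[v+i,u])) for i in range(-26,27)])
```

```text
top (0.4593, 0.0335, 0.028) 210 249 row
[(18, 113, 215), (18, 113, 215), (20, 109, 215), (19, 110, 135), (27, 63, 171), (28, 62, 184), (30, 60, 184), (29, 57, 185), (29, 54, 188), (30, 55, 187), (29, 53, 188), (29, 53, 192), (31, 53, 189), (29, 50, 189), (29, 50, 192), (29, 51, 184), (28, 53, 182), (29, 55, 181), (28, 54, 184), (29, 55, 187), (15, 112, 192), (10, 147, 208), (10, 153, 213), (9, 149, 210), (10, 151, 209), (10, 152, 212), (10, 152, 206), (9, 152, 210), (10, 153, 208), (9, 153, 210), (10, 151, 211), (10, 152, 208), (9, 150, 208), (10, 154, 209), (9, 149, 212), (10, 145, 174), (24, 65, 185), (29, 54, 190), (31, 52, 192), (29, 54, 192), (30, 54, 190), (31, 52, 192), (32, 51, 194), (32, 49, 194), (30, 48, 193), (32, 49, 196), (31, 48, 193), (29, 47, 195), (32, 48, 192), (32, 49, 191), (32, 49, 193), (32, 47, 196), (32, 48, 191)]
col
[(29, 60, 186), (27, 64, 184), (27, 64, 184), (28, 61, 189), (27, 63, 190), (27, 61, 188), (29, 60, 188), (28, 61, 187), (28, 62, 188), (29, 61, 185), (28, 59, 187), (30, 56, 183), (28, 56, 186), (26, 59, 183), (29, 57, 183), (29, 56, 181), (28,
[... 8402 characters left out ...]
1, 116, 214), (21, 120, 211), (21, 120, 208), (21, 118, 209), (21, 117, 211), (21, 113, 214), (21, 114, 213), (21, 114, 214), (21, 118, 211), (21, 118, 212), (21, 120, 212), (21, 122, 213), (21, 127, 230), (21, 132, 247), (21, 133, 247), (22, 132, 248), (20, 136, 246), (20, 136, 245), (20, 135, 246), (21, 132, 249), (22, 133, 250), (20, 140, 242), (14, 164, 179), (13, 171, 128), (13, 172, 117), (13, 170, 114), (13, 166, 112), (13, 171, 119), (14, 173, 121), (13, 166, 121), (13, 161, 119), (14, 162, 113), (14, 165, 111), (13, 163, 108), (14, 159, 104), (12, 168, 123), (12, 174, 152), (13, 164, 112), (16, 143, 98), (20, 128, 174), (22, 122, 224), (22, 121, 229), (22, 121, 228), (22, 120, 229)]
```

```bash
python3 - <<'E'
s=open('h.py').read(); i=s.index('def poly4'); s=s[:i]+'''
def masks(n,p,k=4):
    big=cv2.resize(p,None,fx=k,fy=k,interpolation=cv2.INTER_LINEAR)
    hsv=cv2.cvtColor(big,cv2.COLOR_RGB2HSV)
    h,s,v=[hsv[...,i].astype(int) for i in range(3)]
    if n=='top':
        t=(h<=16)&(s>103)&(v>160); b=(h>=14)&(h<=24)&(s>84)&(v>145); pl=b&(s>112)&(v>150)
    else:
        t=(h<=19)&(s>117)&(v>198); b=(h>=16)&(h<=26)&(s>92)&(v>190); pl=b&(s>124)&(v>226)
    f=lambda m:cv2.morphologyEx((m*255).astype(np.uint8),cv2.MORPH_OPEN,np.ones((9,9)))
    return f(t),f(b),f(pl)
def fit(n,c,z,k=4):
    """contour (upsampled) -> world rect on plane z: cx,cy,long,short(mm),yaw of long side(deg)"""
    px=(c[:,0,:]+.5)/k-.5
    w=onplane(n,px,z).astype(np.float32)*1000
    (cx,cy),(a,b),ang=cv2.minAreaRect(w)
    if a<b:a,b,ang=b,a,ang+90
    return cx/1000,cy/1000,a,b,(ang+90)%180-90
def detect(n,p,z=.028,zp=.04):
    out=[]
    for kind,m,A,zz in zip(('tile','board','pile'),masks(n,p),(2500,7000,6000),(z,z,zp)):
        for c in cv2.findContours(m,cv2.RETR_EXTERNAL,cv2.CHAIN_APPROX_NONE)[0]:
            if cv2.contourArea(c)<A: continue
            f=fit(n,c,zz)
            pile=f[1]<-.22
            if (kind=='pile')==pile and .3<f[0]<.68 and -.35<f[1]<.1 and f[2]<100: out.append((kind,f,c))
    return sorted(out,key=lambda o:(o[0],o[1][0]))
def drawn(n,p,det,fn):
    x0,y0,w,h=(170,160,270,190) if n=='side' else (160,140,240,180)
    q=cv2.resize(p[:,:,::-1],None,fx=4,fy=4,interpolation=cv2.INTER_LINEAR)
    cv2.drawContours(q,[d[2] for d in det],-1,(255,0,0),2)
    cv2.imwrite(fn,cv2.resize(q[y0*4:(y0+h)*4,x0*4:(x0+w)*4],None,fx=800/w/4,fy=800/w/4,interpolation=cv2.INTER_AREA))
'''
open('h.py','w').write(s)
E
python3 - <<'E'
from h import *
for n in('top','side'):
    p=np.load(n+'0.npz')['p']; det=detect(n,p)
    for k,f,c in det:
        print(n,k,np.round(f[:2],4),np.round(f[2:],1))
    drawn(n,p,det,f'pics/{n}c3.png')
    P=cloud(n,np.load(n+'0.npz')['d'])
    for a,b in(((.5,.05),None),((.53,-.1),None)):
        m=(abs(P[...,0]-a[0])<.006)&(abs(P[...,1]-a[1])<.006); print('slab z',P[m][:,2].mean(),P[m][:,2].std())
E
```

```text
top board [ 0.4585 -0.0657] [70.6 46.4  0.3]
top board [ 0.552  -0.0657] [70.6 46.8 -2.3]
top pile [ 0.5269 -0.2946] [70.5 47.4 13.5]
top tile [ 0.3077 -0.1395] [ 63.1  37.  -83.3]
top tile [0.4136 0.0353] [33.2 32.3 89.2]
top tile [0.4602 0.0309] [34.4 33.9 11.2]
top tile [0.5577 0.0326] [34.  33.9 83.4]
top tile [ 0.5656 -0.0676] [41.9 38.3 89.2]
slab z 0.014388349514069325 0.0018386976864447897
slab z 0.014526381199181647 0.0019425613576766613
side board [ 0.4575 -0.0668] [71.4 47.2  1.2]
side tile [ 0.3035 -0.1211] [ 74.3  37.7 -81.1]
side tile [ 0.3247 -0.0903] [ 38.7  34.2 -86.5]
side tile [0.4122 0.0355] [34.4 34.1 88.5]
side tile [0.4587 0.0316] [ 34.7  34.5 -78.9]
side tile [0.5563 0.0331] [34.4 34.  83.2]
slab z 0.015412072574869462 0.0012298050708532565
slab z 0.015111700331106884 0.0006550172956385417
```

```bash
python3 -c "
import cv2,numpy as np
a=cv2.imread('pics/topc3.png');b=cv2.imread('pics/sidec3.png')
cv2.imwrite('pics/c3.png',np.vstack([cv2.resize(a,(800,600)),cv2.resize(b,(800,563))])[::1] if 0 else np.hstack([cv2.resize(a,(400,300)),cv2.resize(b,(400,300))]))"
```

```text
(no output)
```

View pics/topc3.png

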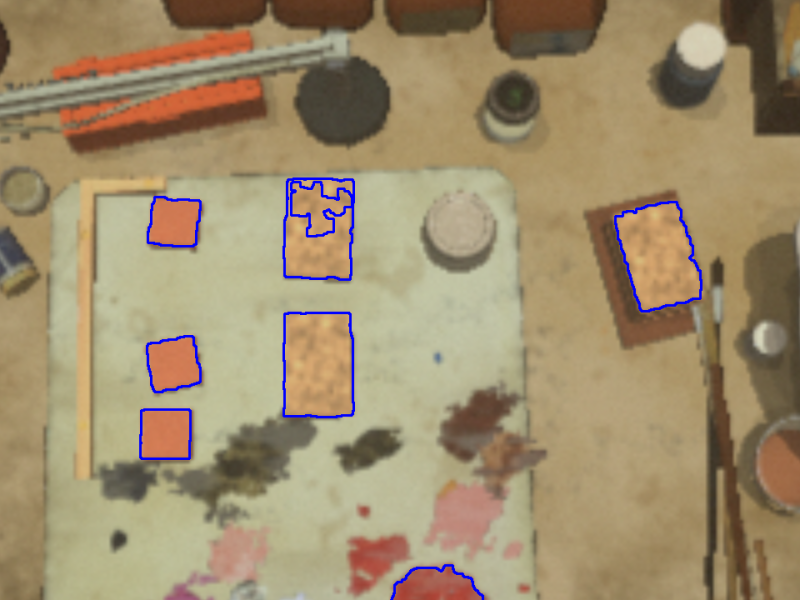

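View pics/sidec3.png

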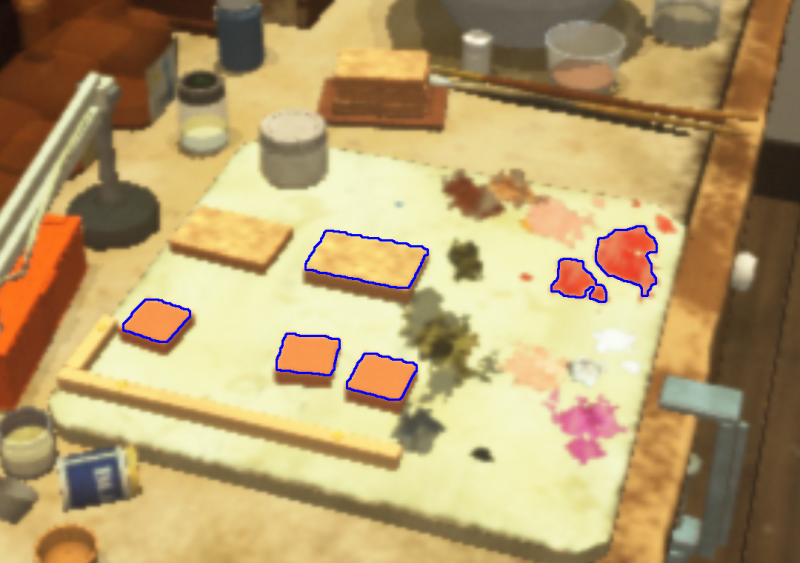

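```bash
cat >> h.py <<'E'
def samp(p,uv):
    uv=np.atleast_2d(uv).astype(np.float32)
    return cv2.remap(p,uv[None,:,0],uv[None,:,1],cv2.INTER_LINEAR)[0]
E
python3 - <<'E'
from h import *
P=np.concatenate([cloud(n,np.load(n+'0.npz')['d']).reshape(-1,3)[np.load(n+'0.npz')['d'].ravel()>0] for n in('top','side')])
xs=np.arange(.74,.3,-.03); ys=np.arange(.2,-.5,-.03)
print('z max mm; rows x, cols y',(np.round(ys,2)*100).astype(int))
for x in xs:
    print(round(x,2),[int(1000*P[m][:,2].max()) if (m:=(abs(P[:,0]-x)<.015)&(abs(P[:,1]-y)<.015)&(P[:,2]<.6)).any() else -1 for y in ys])
# rail profiles
for n in('top','side'):
    p=np.load(n+'0.npz')['p']; hsv=cv2.cvtColor(p,cv2.COLOR_RGB2HSV)
    for x in np.linspace(.42,.56,8):
        s=np.arange(.06,.10,.001); v=samp(hsv,proj(n,np.c_[np.full(len(s),x),s,np.full(len(s),.028)]))
        if x<.43: print(n,[(int(a*1000),*map(int,q)) for a,q in zip(s,v)])
        sat=v[:,1].astype(float); d=np.diff(v[:,2 if n=='top' else 1].astype(float)); 
        val=v[:,2].astype(float) if n=='top' else sat; th=172 if n=='top' else 92
        # scan from batten centre (max sat) towards -y
        c=np.argmax(sat[:34]) if 0 else 25
        i=c
        while i>0 and val[i]>th:i-=1
        print(n,'batten x%.3f y%.4f'%(x,s[i]+.001*(th-val[i])/(val[i+1]-val[i])))
    for y in np.linspace(.045,.07,6):
        s=np.arange(.55,.61,.001); v=samp(hsv,proj(n,np.c_[s,np.full(len(s),y),np.full(len(s),.028)]))
        if y<.05: print(n,[(int(a*1000),*map(int,q)) for a,q in zip(s,v)])
E
```

```text
z max mm; rows x, cols y [ 20  17  14  11   8   5   2  -1  -4  -7 -10 -13 -16 -19 -22 -25 -28 -31
 -34 -37 -40 -43 -46 -49]
0.74 [110, 139, 158, 157, 107, 79, 159, 158, 84, 146, 82, 159, 159, 81, 146, 122, 2, 3, 217, 217, 218, 217, 217, 217]
0.71 [116, 115, 4, 3, 3, 77, 84, 83, 80, 84, 80, 131, 131, 82, 147, 143, 3, 3, 217, 217, 218, 217, 218, 218]
0.68 [285, 116, 4, 45, 46, 46, 46, 46, 7, 19, 21, 3, 4, 75, 79, 76, 2, 78, 217, 218, 216, 217, 216, 217]
0.65 [296, 278, 84, 89, 104, 109, 112, 116, 120, 123, 116, 3, 4, 56, 57, 2, 4, 81, 217, 216, 215, 218, 211, 47]
0.62 [292, 254, 117, 103, 105, 109, 110, 106, 105, 20, 20, 2, 3, 57, 57, 3, 3, 3, 4, 100, 101, 100, 101, 100]
0.59 [22, 76, 114, 111, 99, 30, 18, 18, 28, 30, 27, 18, 19, 17, 4, 3, 8, 8, 3, 3, 3, 64, 60, 3]
0.56 [28, 30, 30, 31, 29, 31, 31, 19, 29, 29, 27, 58, 58, 58, 7, 40, 42, 41, 3, 4, 104, 104, 111, 111]
0.53 [19, 30, 32, 29, 29, 30, 29, 18, 27, 30, 29, 57, 58, 56, 13, 8, 43, 42, 11, 104, 109, 110, 110, 112]
0.5 [21, 3, 26, 31, 29, 21, 19, 19, 31, 31, 31, 18, 18, 18, 3, 4, 42, 42, 36, 105, 110, 107, 87, 72]
0.47 [21, 4, 4, 
[... 4396 characters left out ...]
, 197), (577, 20, 124, 176), (578, 19, 135, 189), (579, 18, 141, 206), (580, 21, 130, 232), (581, 23, 121, 249), (582, 24, 117, 251), (583, 25, 115, 252), (584, 24, 117, 253), (585, 24, 116, 253), (586, 25, 115, 252), (587, 25, 115, 251), (588, 24, 116, 247), (589, 23, 115, 241), (590, 22, 112, 233), (591, 21, 109, 228), (592, 21, 106, 228), (593, 22, 104, 229), (594, 22, 103, 229), (595, 22, 102, 229), (596, 22, 102, 229), (597, 22, 103, 229), (598, 22, 103, 228), (599, 21, 104, 228), (600, 21, 103, 227), (601, 21, 102, 226), (602, 21, 102, 226), (603, 22, 101, 225), (604, 22, 102, 219), (605, 21, 103, 213), (606, 21, 105, 212), (607, 21, 106, 211), (608, 21, 108, 209), (609, 21, 111, 207)]
```

```bash
cat > m.py <<'E'
from h import *
from scipy.optimize import brentq
def quad(c,k=4):
    px=((c[:,0,:]+.5)/k-.5).astype(np.float32)
    h=cv2.convexHull(px); 
    for e in np.arange(2,14,.5):
        a=cv2.approxPolyDP(h,e,True)
        if len(a)<=4:break
    return a[:,0,:]
def refine(c,q,k=4):
    # fit lines to contour points near each quad side, intersect
    px=(c[:,0,:]+.5)/k-.5; L=[]
    for i in range(4):
        a,b=q[i],q[(i+1)%4]; d=(b-a)/np.linalg.norm(b-a); nrm=np.array([-d[1],d[0]])
        t=(px-a)@d; e=(px-a)@nrm; l=np.linalg.norm(b-a)
        s=px[(t>.12*l)&(t<.88*l)&(abs(e)<1.8)]
        vx,vy,x,y=cv2.fitLine(s.astype(np.float32),cv2.DIST_HUBER,0,.01,.01).ravel(); L.append(np.cross([x,y,1],[x+vx,y+vy,1]))
    out=[]
    for i in range(4):
        p=np.cross(L[i-1],L[i]); out.append(p[:2]/p[2])
    return np.array(out)
E
python3 - <<'E'
from m import *
D={n:detect(n,np.load(n+'0.npz')['p']) for n in('top','side')}
p=np.load('side0.npz')['p']
# far board & pile from side: masks with own hulls
t,b,pl=masks('side',p)
for nm,m in(('b',b),('pl',pl)):
    for c in cv2.findContours(m,cv2.RETR_EXTERNAL,cv2.CHAIN_APPROX_NONE)[0]:
        if cv2.contourArea(c)>2000: x=cv2.boundingRect(c); print(nm,cv2.contourArea(c),np.array(x)/4)
def match(kind,i,j):
    a=[d for d in D['top'] if d[0]==kind][i]; b=[d for d in D['side'] if d[0]==kind][j]
    qa=refine(a[2],quad(a[2])); qb=refine(b[2],quad(b[2]))
    wa=onplane('top',qa,.028); wb=onplane('side',qb,.028)
    for k in range(4):
        l=np.argmin(np.linalg.norm(wb-wa[k],axis=1)); P,e=tri(qa[k],qb[l]); print(kind,np.round(P*1000,1),'gap',round(e*1000,2))
match('tile',1,2);match('tile',2,3);match('tile',3,4);match('board',0,0)
E
```

```text
b 2169.5 [300.5  405.75  15.5   14.25]
b 7608.0 [377.25 310.75  21.25  45.  ]
b 3405.0 [385.5  300.25  18.5   21.25]
b 206939.5 [ 71.  272.5 281.5 147.5]
b 5818.0 [391.25 260.5   20.    25.75]
b 8391.0 [273.   237.75  41.5   19.5 ]
b 31570.5 [281.   191.25 122.75  41.  ]
b 6943.0 [379.25 176.    29.25  21.  ]
b 73397.5 [178.   143.5  136.25 170.75]
b 32806.5 [310.5  102.75 120.    61.75]
pl 3173.5 [285.5  354.75  18.5   14.75]
pl 2818.0 [393.25 264.25  16.25  19.25]
pl 6705.0 [274.75 238.75  38.    18.  ]
pl 6222.5 [228.25 230.25  38.    18.  ]
pl 4118.0 [283.5  176.    30.25  10.5 ]
tile [429.   18.7  27.9] gap 1.16
tile [396.5  19.1  27.4] gap 1.64
tile [397.2  51.6  27. ] gap 1.25
tile [429.6  51.4  27.5] gap 0.93
tile [479.3  18.9  26.7] gap 1.06
tile [446.6  11.2  28.1] gap 1.66
tile [440.3  44.1  27.3] gap 1.11
tile [473.   49.9  26.9] gap 0.97
tile [574.8  47.1  27.2] gap 1.41
tile [572.4  14.3  27.6] gap 0.26
tile [539.3  18.5  27.9] gap 1.67
tile [542.3  50.9  27.4] gap 1.25
board [493.1 -88.8  27.2] gap 0.36
board [423.1 -88.4  29.3] gap 0.09
board [423.3 -43.4  29. ] gap 1.93
board [493.  -43.   28.3] gap 1.45
```

Run:
```python
from m import *
D={n:detect(n,np.load(n+'0.npz')['p']) for n in('top','side')}
p=np.load('side0.npz')['p']; t,b,pl=masks('side',p)
hsv=cv2.cvtColor(cv2.resize(p,None,fx=4,fy=4),cv2.COLOR_RGB2HSV)
cs=cv2.findContours(pl,cv2.RETR_EXTERNAL,cv2.CHAIN_APPROX_NONE)[0]
def get(x,y): return [c for c in cs if cv2.contourArea(c)>2000 and abs(cv2.boundingRect(c)[0]/4-x)<3 and abs(cv2.boundingRect(c)[1]/4-y)<3][0]
near=get(274.75,238.75);far=get(228.25,230.25);pile=get(283.5,176)
def tr(a,b,z):
    qa=refine(a,quad(a)); qb=refine(b,quad(b)); wa=onplane('top',qa,z); wb=onplane('side',qb,z)
    r=[]
    for k in range(4):
        l=np.argmin(np.linalg.norm(wb-wa[k],axis=1)); P,e=tri(qa[k],qb[l]); r.append(P); print(np.round(P*1000,1),round(e*1000,2))
    print('mean',np.round(np.mean(r,0)*1000,1))
B=[d for d in D['top'] if d[0]=='board']; PT=[d for d in D['top'] if d[0]=='pile'][0]
for nm,a,b,z in(('near',B[0][2],near,.028),('far',B[1][2],far,.028),('pile',PT[2],pile,.04)):
    print(nm); tr(a,b,z)
    print(np.round(fit('top',a,z),4),np.round(fit('side',b,z),4))
# weight jar lid: top view ellipse; hsv mask
for n in('top','side'):
    p=np.load(n+'0.npz')['p']; h=cv2.cvtColor(p,cv2.COLOR_RGB2HSV)
    u,v=np.round(proj(n,(.54,-.157,.057))[0]).astype(int)
    print(n,u,v,[tuple(map(int,h[v,u+i])) for i in range(-18,19)]); print([tuple(map(int,h[v+i,u])) for i in range(-18,19)])
    P=cloud(n,np.load(n+'0.npz')['d']); m=(P[...,2]>.045)&(abs(P[...,0]-.54)<.05)&(abs(P[...,1]+.16)<.05)
    c=max(cv2.findContours((m*255).astype(np.uint8),0,1)[0],key=cv2.contourArea)
    w=onplane(n,c[:,0,:],.057); print('jar',np.round(cv2.minEnclosingCircle((w*1000).astype(np.float32)),1) if 0 else cv2.minEnclosingCircle((w*1000).astype(np.float32)))
```

```text
near
[491.8 -89.1  25.1] 3.8
[424.2 -88.1  26.7] 1.81
[423.6 -43.4  30.4] 1.14
[490.8 -43.5  29.5] 5.45
mean [457.6 -66.   27.9]
[ 4.58500e-01 -6.57000e-02  7.06444e+01  4.63687e+01  3.10700e-01] [ 4.57200e-01 -6.59000e-02  6.72669e+01  4.27415e+01  1.22290e+00]
far
[584.3 -91.2  22.6] 8.14
[517.9 -86.5  23.8] 1.9
[518.  -41.5  28. ] 1.04
[587.6 -44.7  27.6] 0.22
mean [551.9 -66.   25.5]
[ 5.52000e-01 -6.57000e-02  7.06097e+01  4.67799e+01 -2.29640e+00] [ 5.51000e-01 -6.29000e-02  6.95206e+01  4.26587e+01 -2.71350e+00]
pile
[ 564.9 -308.6   40. ] 1.35
[ 498.6 -324.7   36.7] 0.76
[ 488.2 -280.1   40.3] 0.17
[ 553.6 -264.6   40.5] 2.56
mean [ 526.3 -294.5   39.4]
[ 0.5269 -0.2946 70.4847 47.4401 13.493 ] [ 0.5254 -0.2937 68.3629 46.9512 14.959 ]
top 296 210 [(31, 47, 189), (29, 47, 191), (31, 48, 191), (30, 49, 191), (31, 49, 191), (29, 49, 188), (28, 52, 187), (30, 50, 188), (23, 64, 132), (21, 66, 100), (19, 57, 125), (21, 58, 172), (19, 53, 179), (20, 56, 181), (20, 55, 187), (21, 57, 184), (20, 55, 184), (21, 59, 182), (20, 56, 181), (20, 59, 183), (21, 56, 183), (20, 57, 184), (21
[... 1359 characters left out ...]
), (21, 124, 218), (21, 120, 219), (21, 120, 218), (21, 122, 217)]
[(22, 112, 231), (22, 118, 229), (22, 119, 229), (22, 118, 229), (22, 119, 229), (22, 118, 229), (22, 113, 231), (22, 113, 230), (23, 109, 230), (23, 108, 231), (23, 106, 231), (22, 91, 229), (21, 72, 219), (21, 68, 213), (23, 64, 226), (23, 57, 230), (23, 57, 230), (22, 59, 228), (21, 63, 228), (21, 63, 228), (22, 60, 228), (21, 63, 221), (22, 69, 184), (20, 75, 140), (21, 77, 119), (20, 79, 116), (20, 78, 121), (21, 75, 133), (22, 73, 147), (22, 72, 146), (21, 74, 144), (22, 77, 143), (22, 76, 144), (23, 79, 146), (22, 76, 145), (22, 77, 145), (22, 76, 145)]
jar ((542.2783813476562, -150.31332397460938), 30.569896697998047)
```

```bash
cat >> h.py <<'E'
def ori(deg,tilt=0):
    """jaw direction at deg in the world xy plane, tool pointing down; tilt (deg) about the jaw axis"""
    t=np.radians(deg); x=np.array([np.cos(t),np.sin(t),0]); y=np.array([0,0,-1.]); z=np.cross(x,y)
    M=R.from_rotvec(x*np.radians(tilt)).as_matrix()@np.c_[x,y,z]
    q=R.from_matrix(M).as_quat(); return np.array([q[3],q[0],q[1],q[2]])
def pick_ori(p,deg,tilt=0):
    q0=np.array(r.get_obs()['qpos']); best=None
    for f in(0,180):
        o=ori(deg+f,tilt if f==0 else -tilt); j=r.ik(p,o)
        if j is not None and (best is None or np.abs(np.array(j)-q0).max()<best[0]): best=(np.abs(np.array(j)-q0).max(),o,np.round(j,2))
    return best
def F(): return np.array(r.get_obs()['wrist_force'])
def obs(): 
    o=r.get_obs(); return 't%.1f pos %s F %s w %.4f'%(o['t'],np.round(o['eef_pos'],4),np.round(o['wrist_force'],1),o['grip_width'])
E
python3 - <<'E'
from h import *
P=np.concatenate([cloud(n,np.load(n+'0.npz')['d']).reshape(-1,3)[np.load(n+'0.npz')['d'].ravel()>0] for n in('top','side')])
xs=np.arange(.6,.05,-.05); ys=np.arange(.7,.05,-.05)
print((np.round(ys,2)*100).astype(int))
for x in xs:
    print(round(x,2),[int(1000*P[m][:,2].max()) if (m:=(abs(P[:,0]-x)<.025)&(abs(P[:,1]-y)<.025)&(P[:,2]<.9)).any() else -1 for y in ys])
for nm,p,d,t in(('near',(.458,-.066,.02),90.5,0),('nearup',(.458,-.066,.2),90.5,0),('far',(.5515,-.0655,.02),87.6,0),('pile',(.5262,-.2943,.05),103.5,0),('pileup',(.5262,-.2943,.2),103.5,0),('jar',(.543,-.158,.03),90,0),('t1',(.557,.03,.022),90,15),('t1b',(.557,.03,.022),90,-15),('t3',(.413,.035,.02),90,0),('mid',(.3,.3,.3),90,0)):
    print(nm,pick_ori(p,d,t))
print(R.from_quat(np.roll(ori(90,15),-1)).as_matrix()[:,1])
E
```

```text
[70 65 60 55 50 45 40 35 30 25 20 15 10]
0.6 [-1, -1, -1, 11, 63, 75, 274, 309, 308, 302, 294, 119, 111]
0.55 [-1, -1, -1, 3, 4, 74, 105, 98, 41, 40, 39, 32, 31]
0.5 [-1, -1, -1, 0, 3, 75, 75, 42, 43, 40, 23, 30, 31]
0.45 [-1, -1, -1, -1, 10, 75, 75, 62, 41, 25, 22, 4, 30]
0.4 [-1, -1, -1, -1, 10, 75, 74, 64, 36, 44, 34, 3, 30]
0.35 [-1, -1, -1, -1, 12, 75, 74, 57, 19, 62, 64, 4, 22]
0.3 [-1, -223, -1, -1, 1, 75, 75, 66, 36, 3, 3, 4, 19]
0.25 [-1, -216, -1, -1, -1, 1, 1, 2, 1, 1, 2, 2, 16]
0.2 [-622, -621, -625, -790, -790, -791, -792, -794, -792, -791, -791, -792, -789]
0.15 [-620, -247, -786, -790, -790, -789, -791, -785, -790, -788, -699, 3, 3]
0.1 [-795, -251, -786, -790, -790, -790, -792, -791, -791, -790, -696, 4, 9]
near (np.float64(1.5408459145537663), array([-0.5021769 ,  0.5021769 , -0.49781359,  0.49781359]), array([-0.39,  0.08,  2.13, -0.  ,  0.93,  1.17]))
nearup (np.float64(1.5408459145537663), array([-0.5021769 ,  0.5021769 , -0.49781359,  0.49781359]), array([-0.39, -0.21,  2.03, -0.  ,  1.32,  1.17]))
far (np.float64(1.47429476226211), array([ 0.48941913, -0.4894191
[... 390 characters left out ...]
p.float64(1.6355265400947372), array([ 0.5, -0.5,  0.5, -0.5]), array([-0.48,  0.28,  1.87, -0.  ,  0.99,  1.09]))
t1 (np.float64(1.513405109126877), array([ 0.56098553, -0.43045933, -0.43045933,  0.56098553]), array([-0.13,  0.43,  1.71, -0.04,  1.26, -1.69]))
t1b (np.float64(1.5217135499192431), array([-0.56098553,  0.43045933, -0.43045933,  0.56098553]), array([-0.17,  0.14,  2.08,  0.07,  0.66,  1.35]))
t3 (np.float64(1.554308862962818), array([ 0.5, -0.5,  0.5, -0.5]), array([-0.19, -0.04,  2.25, -0.  ,  0.93,  1.38]))
mid (np.float64(0.8799257997202465), array([-0.5,  0.5,  0.5, -0.5]), array([ 0.52, -0.38,  1.98, -0.  ,  1.54, -1.05]))
[-2.58819045e-01 -5.55111512e-17 -9.65925826e-01]
```

Run:
```python
from h import *
o=r.get_obs(); 
r.move_straight([.16,.55,.3],speed=.3)
p=np.array([.458,-.066,.15]); b=pick_ori(p,90.5); print(b)
r.move_ptp(p,b[1]); print(obs())
r.move_straight([.458,-.066,.0205],speed=.12,until_force=6); print(obs())
r.grasp(25); print(obs())
r.move_straight([.458,-.066,.15],speed=.12); print(obs())
pc,d=read_camera('side'); cv2.imwrite('pics/s1.png',pc[:,:,::-1])
```

```text
(np.float64(1.4787770032208736), array([-0.5021769 ,  0.5021769 , -0.49781359,  0.49781359]), array([-0.39, -0.15,  2.07, -0.  ,  1.22,  1.17]))
t3.1 pos [ 0.4583 -0.0655  0.1502] F [ 0.1 -0.2 -0.9] w 0.0941
t4.4 pos [ 0.4587 -0.0662  0.0212] F [ 0.5 -0.4  0.4] w 0.0938
t5.2 pos [ 0.458  -0.066   0.0205] F [-0.4  0.2  0.6] w 0.0457
t6.4 pos [ 0.4574 -0.0658  0.1491] F [-0.3 -0.6 -0.4] w 0.0459
```

View pics/s1.png

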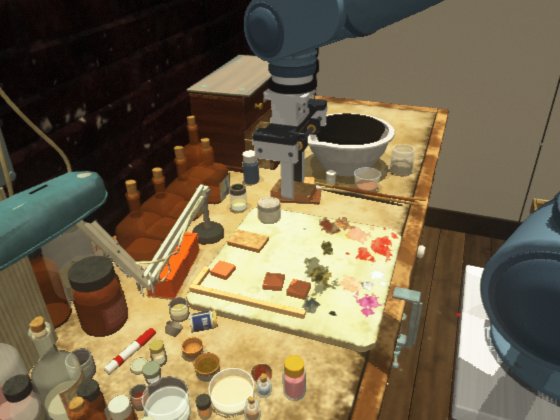

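Run:
```python
from h import *
x,y=.5262,-.2943
b=pick_ori([x,y,.15],103.5)
r.move_ptp([x,y,.15],b[1]); r.move_straight([x,y,.062],speed=.1); print(obs())
hit=r.move_straight([x,y,.030],speed=.015,until_force=4); print(hit,obs())
pc,d=read_camera('side'); cv2.imwrite('pics/s2.png',cv2.resize(pc[100:260,180:380,::-1],(800,640))[:600])
```

```text
t8.4 pos [ 0.5268 -0.2947  0.0628] F [-0.8 -0.2 -0. ] w 0.0457
True t9.7 pos [ 0.5262 -0.2943  0.0435] F [-0.6 -0.4  4.4] w 0.0454
```

View pics/s2.png

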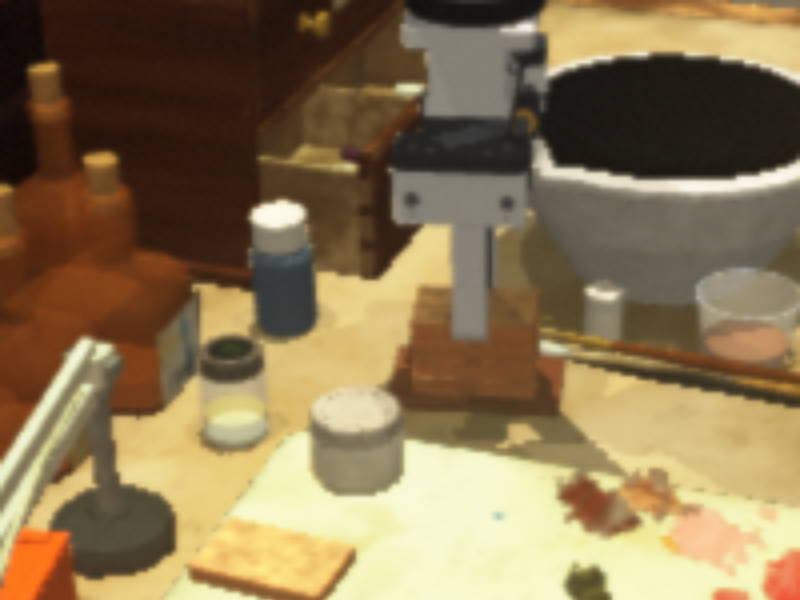

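The board rests on the pile (contact at TCP z 0.0435, 4 N), as seen at about (475,330) in the crop. I'm releasing it and checking the fit.

Run:
```python
from h import *
r.let_go(); print(obs())
x,y=.5262,-.2943
r.move_straight([x,y,.15],speed=.2)
b=pick_ori([.5515,-.0635,.15],87.6); r.move_ptp([.5515,-.0635,.15],b[1]); print(obs())
for n in('top','side'):
    p,d=read_camera(n); np.savez(n+'1.npz',p=p,d=d)
    x0,y0,w,h=(250,140,100,75) if n=='side' else (310,180,100,75)
    cv2.imwrite(f'pics/{n}1.png',cv2.resize(p[y0:y0+h,x0:x0+w,::-1],(800,600),interpolation=cv2.INTER_CUBIC))
    for k,f,c in detect(n,p,zp=.053): print(n,k,np.round(f,4))
```

```text
t10.6 pos [ 0.5256 -0.2937  0.0426] F [ 0.4 -0.1  0.3] w 0.0938
t12.2 pos [ 0.5512 -0.064   0.1492] F [-0.5 -0.   0.3] w 0.0942
top pile [ 0.5272 -0.2936 72.2513 47.4557 14.5552]
top tile [  0.3076  -0.1393  65.1348  38.2527 -78.5789]
side tile [  0.3034  -0.1211  74.1972  37.6356 -81.1102]
```

View pics/top1.png

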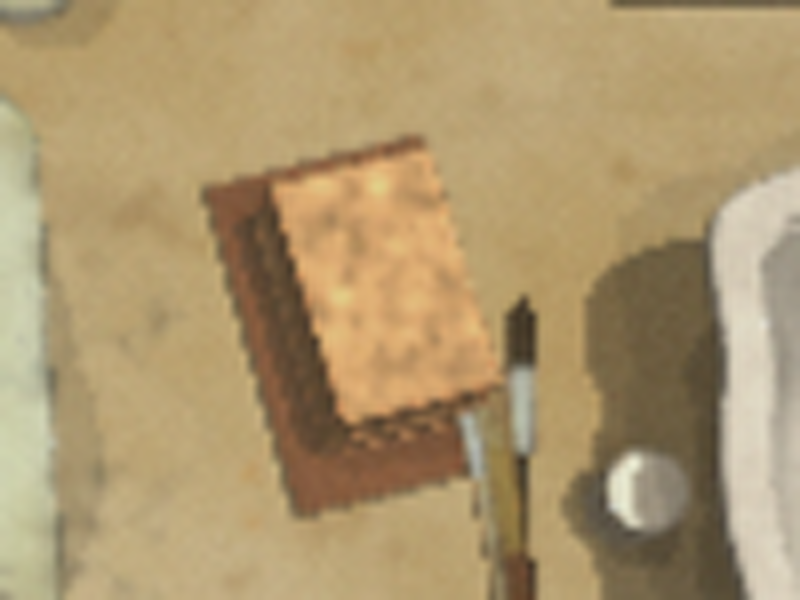

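View pics/side1.png

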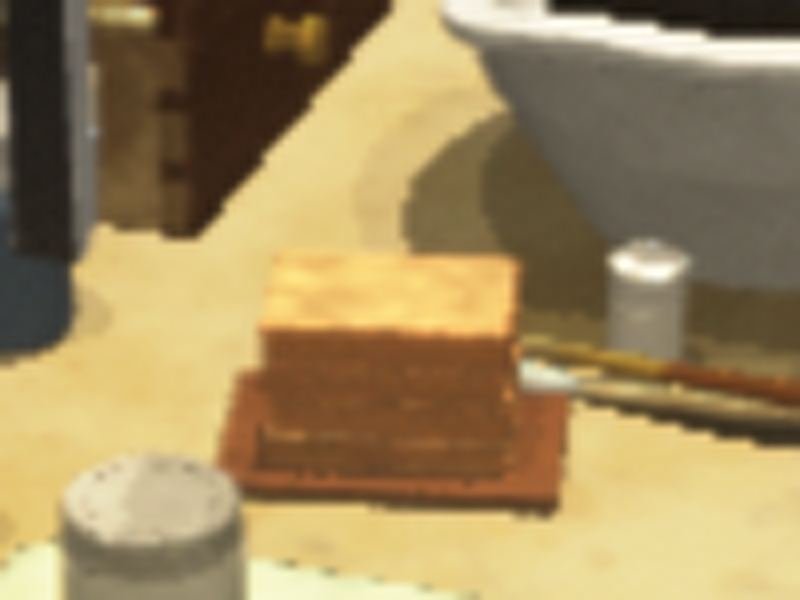

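Run:
```python
from h import *
r.move_straight([.5515,-.0635,.0205],speed=.12,until_force=6); print(obs())
r.grasp(25); print(obs())
r.move_straight([.5515,-.0635,.15],speed=.15); print(obs())
x,y=.5262,-.2943
b=pick_ori([x,y,.15],103.5)
r.move_ptp([x,y,.15],b[1]); r.move_straight([x,y,.075],speed=.12)
hit=r.move_straight([x,y,.040],speed=.015,until_force=4); print(hit,obs())
r.let_go(); print(obs()); r.move_straight([x,y,.16],speed=.2)
b=pick_ori([.5435,-.1585,.16],90); r.move_ptp([.44,-.12,.2],b[1])
for n in('top','side'):
    p,d=read_camera(n); np.savez(n+'2.npz',p=p,d=d)
    x0,y0,w,h=(240,140,100,75) if n=='side' else (280,180,120,90)
    cv2.imwrite(f'pics/{n}2.png',cv2.resize(p[y0:y0+h,x0:x0+w,::-1],(800,600),interpolation=cv2.INTER_CUBIC))
    for k,f,c in detect(n,p,zp=.065): print(n,k,np.round(f,4))
```

```text
t13.6 pos [ 0.5523 -0.0637  0.0214] F [ 0.4  0.3 -0.4] w 0.0940
t14.4 pos [ 0.5515 -0.0635  0.0205] F [-0.5 -0.  -0.2] w 0.0458
t15.4 pos [ 0.5507 -0.0632  0.1488] F [ 0.8  0.2 -1.9] w 0.0454
True t18.4 pos [ 0.5262 -0.2943  0.0565] F [-0.2  0.6  3.8] w 0.0454
t19.3 pos [ 0.5256 -0.2937  0.0556] F [-0.3 -0.1 -0.5] w 0.0941
top pile [ 0.5269 -0.2933 70.8614 47.1441 14.2451]
top tile [  0.3075  -0.1395  65.0082  38.2287 -79.8482]
side tile [  0.3038  -0.1237  69.0317  37.6356 -81.1102]
side tile [4.12200e-01 3.57000e-02 3.43535e+01 3.36320e+01 8.87591e+01]
side tile [5.56200e-01 3.32000e-02 3.43823e+01 3.41085e+01 8.37927e+01]
```

View pics/top2.png

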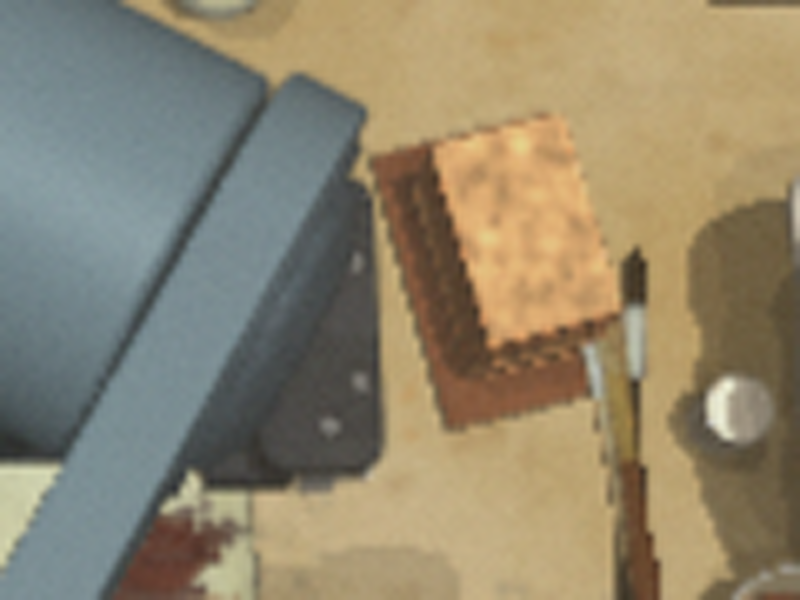

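View pics/side2.png

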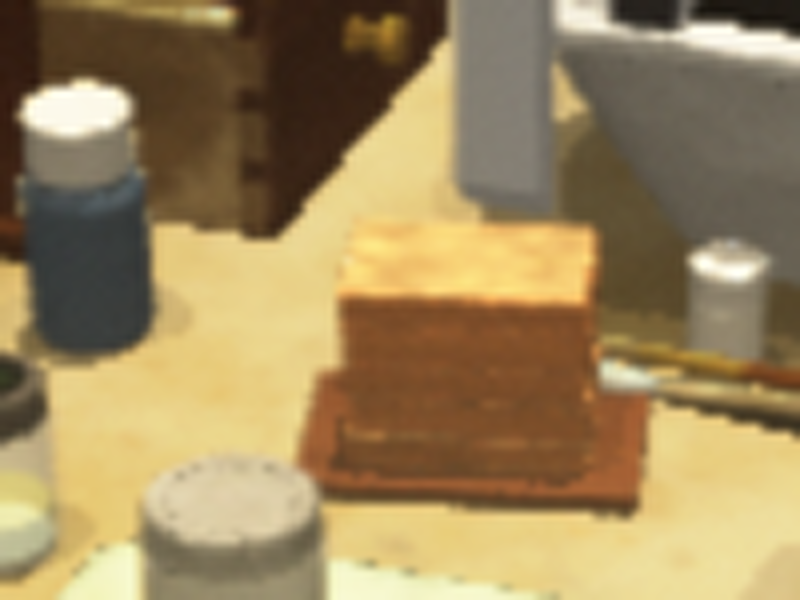

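Run:
```python
from h import *
for n in('top','side'):
    p=np.load(n+'0.npz')['p']; k=4
    hsv=cv2.cvtColor(cv2.resize(p,None,fx=k,fy=k),cv2.COLOR_RGB2HSV); h,s,v=[hsv[...,i].astype(int) for i in range(3)]
    m=((h<=25)&(s<75)&(v>(148 if n=='top' else 200))) if n=='top' else ((h<=25)&(s<85)&(v>185))
    m=cv2.morphologyEx((m*255).astype(np.uint8),cv2.MORPH_OPEN,np.ones((9,9)))
    u,w=proj(n,(.543,-.158,.057))[0]*k
    for c in cv2.findContours(m,0,1)[0]:
        if cv2.pointPolygonTest(c,(float(u),float(w)),False)>0:
            g=(onplane(n,(c[:,0,:]+.5)/k-.5,.057)*1000).astype(np.float32)
            print(n,cv2.minEnclosingCircle(g),cv2.fitEllipse(g),g.min(0),g.max(0))
```

```text
top ((547.0516967773438, -161.00491333007812), 22.703617095947266) ((546.96142578125, -161.29324340820312), (43.457763671875, 44.253482818603516), 130.47540283203125) [ 524.9762  -183.32654] [ 569.40125 -139.67395]
side ((544.3034057617188, -158.92355346679688), 22.802513122558594) ((544.5313720703125, -159.06137084960938), (43.19160842895508, 43.53398132324219), 7.195064544677734) [ 522.4175  -181.67566] [ 566.55164 -136.24191]
```

Run:
```python
from h import *
p=[.5455,-.160,.13]; b=pick_ori(p,90); r.move_ptp(p,b[1])
r.move_straight([.5455,-.160,.026],speed=.1,until_force=5); print(obs())
r.grasp(30); print(obs())
r.move_straight([.5455,-.160,.16],speed=.12); print(obs())
x,y=.5262,-.2938
b=pick_ori([x,y,.16],90); r.move_ptp([x,y,.16],b[1]); r.move_straight([x,y,.092],speed=.1); print(obs())
hit=r.move_straight([x,y,.060],speed=.012,until_force=3); print(hit,obs())
p,d=read_camera('side'); cv2.imwrite(f'pics/s3.png',cv2.resize(p[130:220,240:360,::-1],(800,600),interpolation=cv2.INTER_CUBIC))
```

```text
t22.6 pos [ 0.5461 -0.1603  0.0268] F [-0.4 -0.2  0.5] w 0.0938
t23.4 pos [ 0.5456 -0.1602  0.026 ] F [-0.4 -0.7  1. ] w 0.0479
t24.7 pos [ 0.5448 -0.1597  0.1589] F [-0.6  0.1 -3. ] w 0.0480
t26.1 pos [ 0.5267 -0.2941  0.0927] F [ 0.5  0.3 -2.5] w 0.0481
True t27.7 pos [ 0.5262 -0.2938  0.072 ] F [-0.2  1.   5. ] w 0.0482
```

View pics/s3.png

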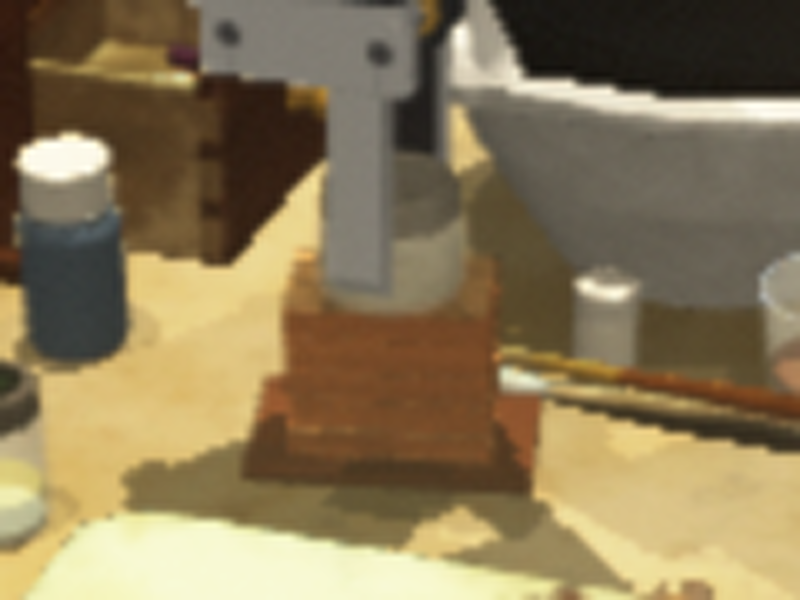

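Run:
```python
from h import *
x,y=.5262,-.2938
r.let_go(); print(obs()); r.move_straight([x,y,.17],speed=.15)
b=pick_ori([.42,0,.2],90); r.move_ptp([.36,-.08,.22],b[1]); print(obs())
for n in('top','side'):
    p,d=read_camera(n); np.savez(n+'3.npz',p=p,d=d)
    x0,y0,w,h=(240,130,120,90) if n=='side' else (290,180,120,90)
    cv2.imwrite(f'pics/{n}3.png',cv2.resize(p[y0:y0+h,x0:x0+w,::-1],(800,600),interpolation=cv2.INTER_CUBIC))
    for k,f,c in detect(n,p,zp=.065): print(n,k,np.round(f,4))
```

```text
t28.6 pos [ 0.525  -0.2928  0.0703] F [ 0.1 -0.8 -1. ] w 0.0940
t30.5 pos [ 0.3603 -0.0804  0.22  ] F [ 0.1 -0.8  0.2] w 0.0940
top tile [  0.3066  -0.1396  63.889   35.9909 -79.509 ]
top tile [ 5.57500e-01  3.27000e-02  3.45020e+01  3.43497e+01 -5.86220e+00]
side tile [  0.3038  -0.1236  68.9462  37.6356 -81.1102]
side tile [4.12300e-01 3.58000e-02 3.42016e+01 3.37991e+01 8.87591e+01]
side tile [ 4.65600e-01 -1.96000e-02  3.45507e+01  3.39275e+01 -7.80881e+01]
side tile [5.56200e-01 3.32000e-02 3.43823e+01 3.41395e+01 8.37927e+01]
```

View pics/top3.png

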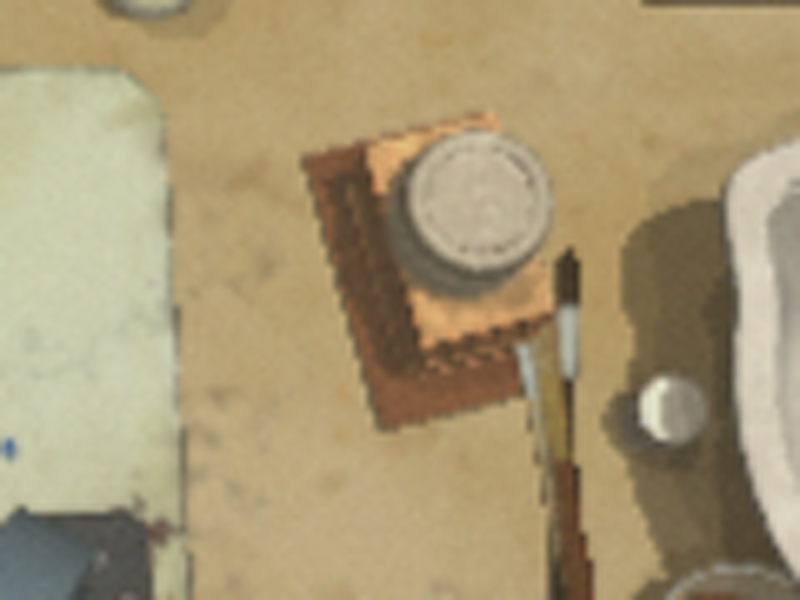

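View pics/side3.png

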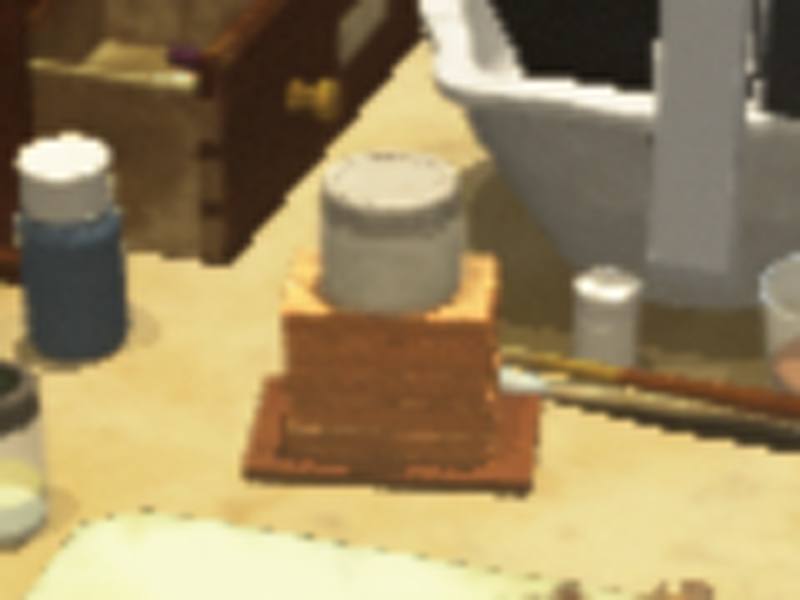

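Run:
```python
from h import *
for n in('top','side'):
    p=np.load(n+'3.npz')['p']; k=4; z=.1045
    hsv=cv2.cvtColor(cv2.resize(p,None,fx=k,fy=k),cv2.COLOR_RGB2HSV); h,s,v=[hsv[...,i].astype(int) for i in range(3)]
    m=((h<=25)&(s<75)&(v>148)) if n=='top' else ((h<=25)&(s<85)&(v>185))
    m=cv2.morphologyEx((m*255).astype(np.uint8),cv2.MORPH_OPEN,np.ones((9,9)))
    u,w=proj(n,(.5262,-.2938,z))[0]*k
    for c in cv2.findContours(m,0,1)[0]:
        if cv2.pointPolygonTest(c,(float(u),float(w)),False)>0:
            g=(onplane(n,(c[:,0,:]+.5)/k-.5,z)*1000).astype(np.float32)
            print(n,cv2.fitEllipse(g))
            D=cloud(n,np.load(n+'3.npz')['d']); mm=cv2.resize(m,(560,420),interpolation=cv2.INTER_NEAREST)
            mk=np.zeros((420,560),np.uint8); cv2.fillPoly(mk,[(c//k)],1); mk=cv2.erode(mk,np.ones((5,5))); print('depth z',np.median(D[mk>0],0))
```

```text
top ((526.8070678710938, -293.19647216796875), (43.458213806152344, 44.088356018066406), 8.665155410766602)
depth z [ 0.52775605 -0.29394455  0.10043406]
side ((523.98486328125, -287.4553527832031), (42.31611251831055, 44.50518798828125), 97.7373046875)
depth z [ 0.52481299 -0.29376943  0.10042859]
```

```bash
cat >> h.py <<'E'
def push_y(x,y0,y1,z,tilt=0,f=5,above=.09):
    b=pick_ori([x,y0,above],90,tilt); r.move_ptp([x,y0,above],b[1]); r.move_straight([x,y0,z],speed=.12,until_force=8)
    h=r.move_straight([x,y1,z],speed=.03,until_force=f); print('push_y',h,obs())
    y=r.get_obs()['eef_pos'][1]; r.move_straight([x,y-.008,z],speed=.1); r.move_straight([x,y-.008,above],speed=.2)
def push_x(x0,x1,y,z,f=5,above=.09):
    b=pick_ori([x0,y,above],90); r.move_ptp([x0,y,above],b[1]); r.move_straight([x0,y,z],speed=.12,until_force=8)
    h=r.move_straight([x1,y,z],speed=.03,until_force=f); print('push_x',h,obs())
    x=r.get_obs()['eef_pos'][0]; r.move_straight([x-.008,y,z],speed=.1); r.move_straight([x-.008,y,above],speed=.2)
def snap(tag,crop=(160,140,160,120)):
    for n in('top','side'):
        p,d=read_camera(n); np.savez(f'{n}{tag}.npz',p=p,d=d)
        x0,y0,w,h=(170,225,160,120) if n=='side' else (165,180,120,90)
        cv2.imwrite(f'pics/{n}{tag}.png',cv2.resize(p[y0:y0+h,x0:x0+w,::-1],(800,600),interpolation=cv2.INTER_CUBIC))
        for k,f,c in detect(n,p):
            if k=='tile' and f[0]>.35: print(n,k,np.round(f[:2],4),np.round(f[2:],1))
E
python3 - <<'E'
from h import *
r.grasp(10)
push_y(.556,-.005,.06,.022,tilt=-15)
b=pick_ori([.45,-.1,.2],90); r.move_ptp([.45,-.15,.2],b[1]); snap('4')
E
```

```text
push_y True t35.2 pos [0.5565 0.0426 0.0222] F [-0.  -2.4  2.5] w 0.0003
top tile [0.5599 0.068 ] [ 36.3  35.7 -14.3]
side tile [0.412  0.0357] [34.5 34.1 88.8]
side tile [ 0.4654 -0.0192] [34.2 33.9 12.5]
side tile [0.5597 0.0697] [37.4 37.3 81.3]
```

View pics/side4.png

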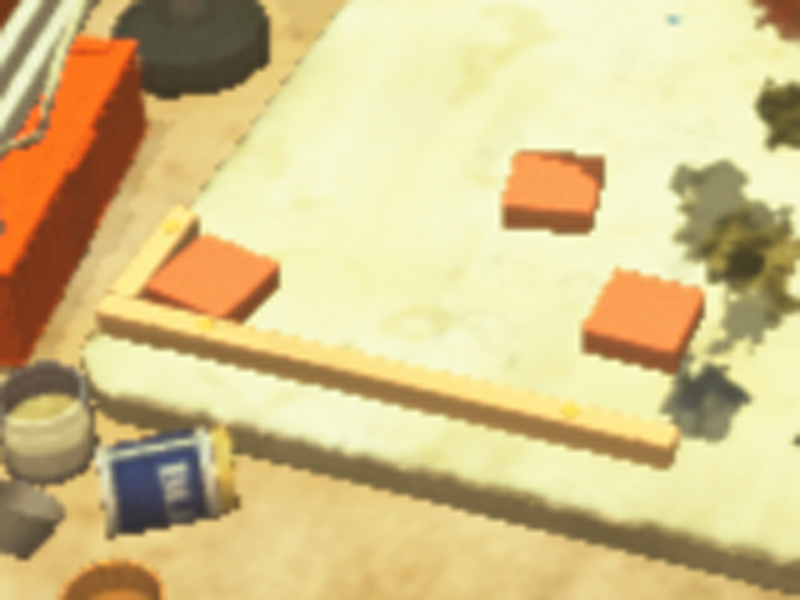

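View pics/top4.png

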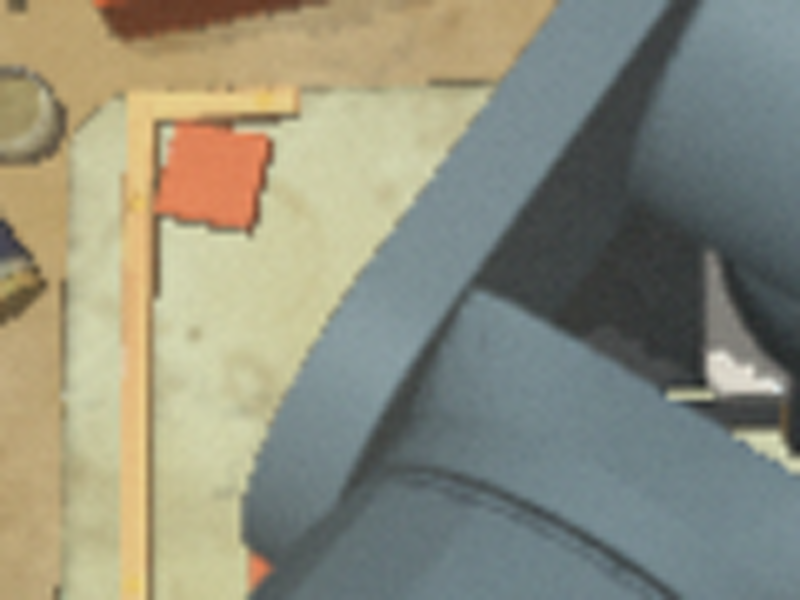

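Run:
```python
from h import *
push_x(.52,.56,.056,.0195)
push_y(.561,.005,.06,.022,tilt=-15)
push_x(.52,.56,.062,.0195)
b=pick_ori([.45,-.1,.2],90); r.move_ptp([.42,-.2,.2],b[1]); snap('5')
```

```text
push_x True t39.3 pos [0.5317 0.0557 0.0192] F [-0.1 -0.9 -0.3] w 0.0002
push_y True t42.3 pos [0.5616 0.043  0.0223] F [ 0.3 -1.6  3.4] w 0.0006
push_x True t44.9 pos [0.5353 0.0619 0.019 ] F [-0.1  0.3 -0.5] w 0.0005
top tile [0.4134 0.035 ] [33.8 32.9 89.2]
top tile [ 0.467  -0.0206] [34.2 33.8 11. ]
top tile [0.5629 0.0711] [35.7 34.8  1.6]
side tile [0.412  0.0357] [34.5 34.1 89. ]
side tile [ 0.4652 -0.0196] [ 34.7  34.6 -77.7]
side tile [0.5616 0.0715] [ 36.3  35.3 -88.8]
```

View pics/side5.png

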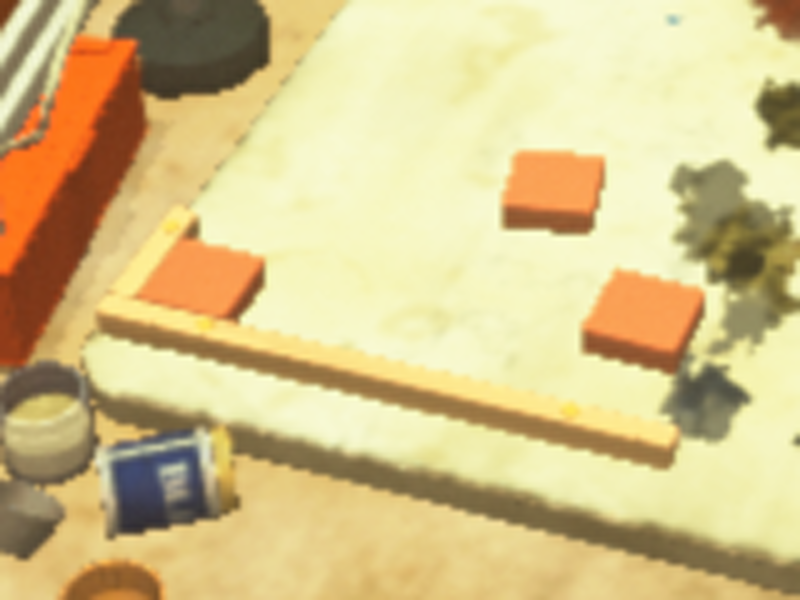

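View pics/top5.png

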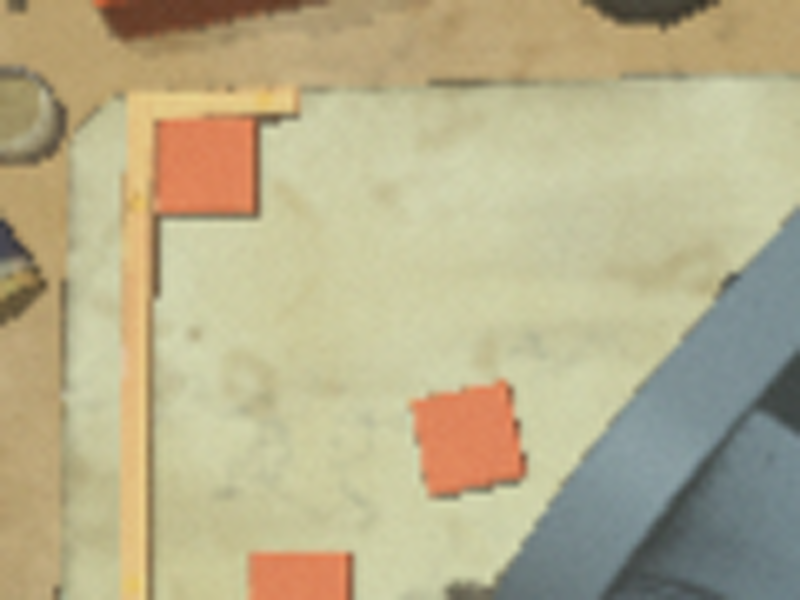

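Run:
```python
from h import *
r.let_go()
p=[.4662,-.0201,.1]; b=pick_ori(p,101.5); r.move_ptp(p,b[1]); r.move_straight([p[0],p[1],.0195],speed=.12,until_force=6)
r.grasp(15); print(obs())
r.move_straight([p[0],p[1],.03],speed=.06)
b=pick_ori([.503,.018,.03],90); r.move_straight([.503,.018,.03],rot=b[1],speed=.08)
r.move_straight([.503,.018,.0165],speed=.015,until_force=3); print(obs())
r.let_go(); z=r.get_obs()['eef_pos'][2]; r.move_straight([.503,.018,.09],speed=.15)
r.grasp(10)
push_y(.503,-.02,.06,.0195)
push_x(.466,.53,.064,.0195)
push_y(.529,.015,.06,.0205,tilt=-8)
b=pick_ori([.45,-.1,.2],90); r.move_ptp([.42,-.2,.2],b[1]); snap('6')
```

```text
t51.0 pos [ 0.4662 -0.0201  0.0195] F [ 0.  -0.4 -0.1] w 0.0336
t52.8 pos [0.5029 0.018  0.0194] F [ 0.1 -0.   2.7] w 0.0337
push_y True t58.7 pos [0.5035 0.0417 0.0197] F [ 0.4 -1.2  3.2] w 0.0007
push_x True t61.8 pos [0.5013 0.0639 0.0189] F [0.8 0.2 0.9] w 0.0006
push_y True t64.5 pos [0.5293 0.0426 0.0207] F [ 0.  -2.4  3.6] w 0.0009
top tile [0.4134 0.035 ] [33.8 32.9 89.2]
top tile [0.5459 0.0712] [69.9 36.   0.6]
side tile [0.412  0.0357] [34.5 34.1 88.8]
side tile [0.5445 0.0713] [69.7 36.   0.5]
```

View pics/top6.png

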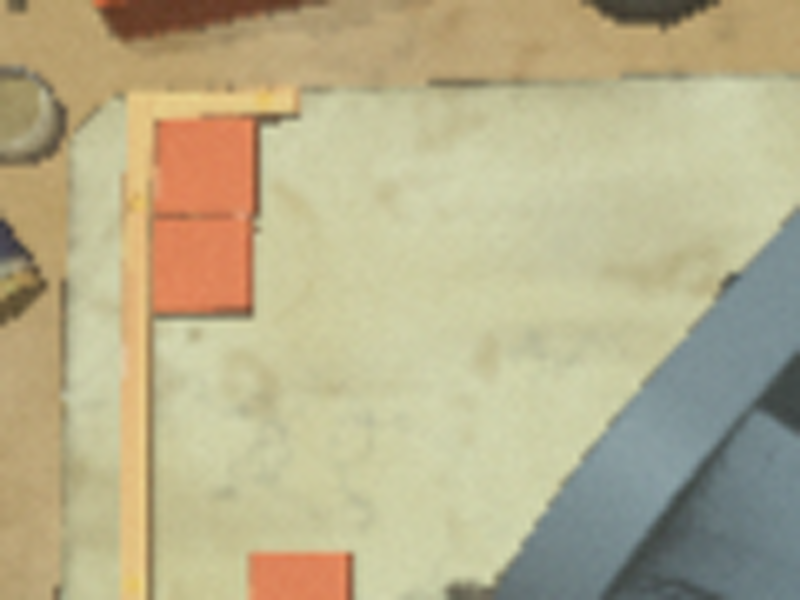

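Run:
```python
from h import *
push_y(.4128,-.012,.065,.0195)
push_x(.376,.50,.064,.0195)
push_y(.494,.02,.065,.0195)
push_y(.561,.02,.065,.022,tilt=-15,f=6)
push_y(.528,.02,.065,.0205,tilt=-8,f=6)
push_x(.455,.50,.066,.0195,f=8)
b=pick_ori([.45,-.1,.2],90); r.move_ptp([.42,-.2,.2],b[1]); snap('7')
```

```text
push_y True t69.7 pos [0.4133 0.0397 0.0197] F [-0.2 -1.8  3.1] w 0.0002
push_x True t74.2 pos [0.4672 0.0639 0.019 ] F [-0.   1.2  0.7] w 0.0002
push_y True t76.9 pos [0.4944 0.0417 0.0198] F [-0.5 -1.   5.3] w 0.0006
push_y True t79.6 pos [0.5613 0.0439 0.0223] F [ 0.3 -2.   3.9] w 0.0005
push_y True t82.2 pos [0.5283 0.0427 0.0208] F [-0.5 -1.9  3.7] w 0.0003
push_x True t84.8 pos [0.4673 0.0661 0.019 ] F [-0.8  0.3  0.7] w 0.0005
```

View pics/top7.png

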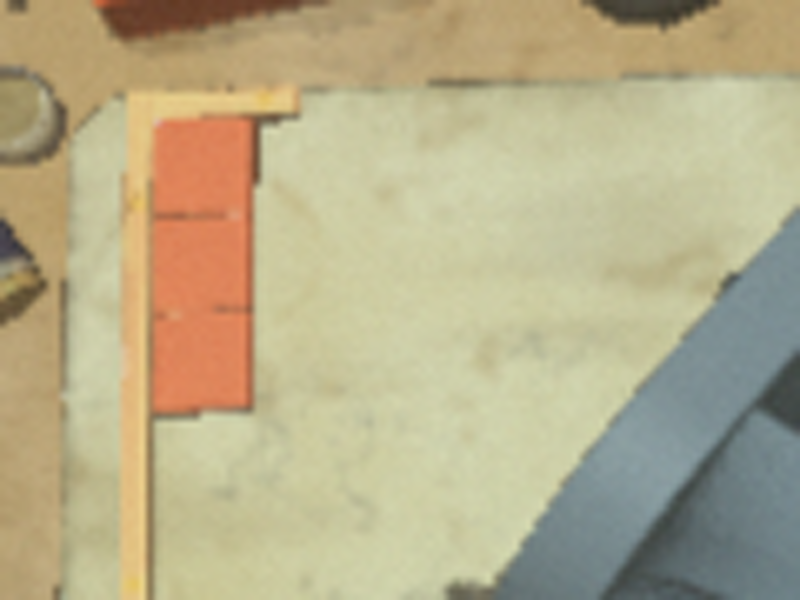

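View pics/side7.png

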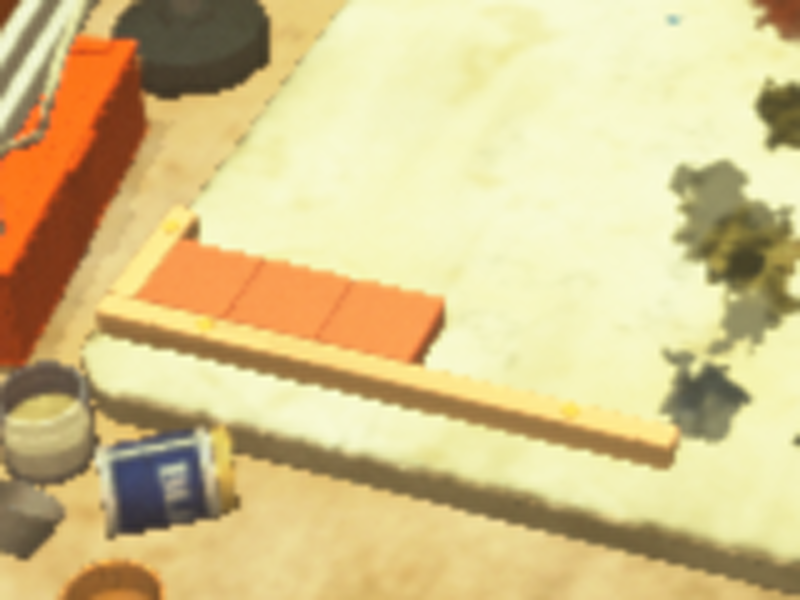

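Run:
```python
from h import *
for n in('top','side'):
    p=np.load(n+'7.npz')['p']; t=masks(n,p)[0]
    for c in cv2.findContours(t,0,1)[0]:
        f=fit(n,c,.028)
        if cv2.contourArea(c)>5000 and f[0]>.4: print(n,np.round(f[:2],4),np.round(f[2:],2))
    hsv=cv2.cvtColor(p,cv2.COLOR_RGB2HSV); L=[]
    for x in np.linspace(.392,.465,16):
        s=np.arange(.078,.092,.0005); v=samp(hsv,proj(n,np.c_[np.full(len(s),x),s,np.full(len(s),.028)])).astype(float)
        q=cv2.GaussianBlur(v[:,1],(1,5),0).ravel(); L.append((x,s[np.argmax(np.diff(q))]))
    L=np.array(L); k=np.polyfit(L[:,0],L[:,1],1); print('batten slope deg',np.degrees(np.arctan(k[0])),'y at .43/.53',np.polyval(k,[.43,.53]))
```

```text
top [0.5291 0.0711] [103.53  35.63   1.58]
top [0.6791 0.0505] [143.02  20.26 -80.48]
batten slope deg 1.947006620256596 y at .43/.53 [0.08308224 0.08648172]
side [0.5275 0.0711] [103.32  35.78   0.81]
side [0.6507 0.0232] [145.7   29.27 -78.78]
batten slope deg 1.2982820259031052 y at .43/.53 [0.08509649 0.08736281]
```

Run:
```python
from h import *
def px(f,y=.066):
    x0=.457; q=pick_ori([x0,y,.09],91.5)[1]; r.move_ptp([x0,y,.09],q); r.move_straight([x0,y,.0195],speed=.12,until_force=8)
    h=r.move_straight([.50,y+.043*np.tan(np.radians(1.5)),.0195],speed=.02,until_force=f); print('px',h,obs())
    e=r.get_obs()['eef_pos']; r.move_straight([e[0]-.008,e[1],.0195],speed=.1); r.move_straight([e[0]-.008,e[1],.09],speed=.2)
def py(x,f,tilt):
    q=pick_ori([x,.025,.09],91.5,tilt)[1]; r.move_ptp([x,.025,.09],q); z=.0195+abs(tilt)*.00015
    r.move_straight([x,.025,z],speed=.12,until_force=8); h=r.move_straight([x,.065,z],speed=.02,until_force=f); print('py',h,obs())
    e=r.get_obs()['eef_pos']; r.move_straight([x,e[1]-.008,z],speed=.1); r.move_straight([x,e[1]-.008,.09],speed=.2)
px(12)
py(.511,9,-5); py(.545,9,-10); py(.493,9,0)
px(14,.064)
q=pick_ori([.42,-.2,.2],90)[1]; r.move_ptp([.42,-.2,.2],q); snap('8')
for n in('top','side'):
    p=np.load(n+'8.npz')['p']; t=masks(n,p)[0]
    for c in cv2.findContours(t,0,1)[0]:
        f=fit(n,c,.028)
        if cv2.contourArea(c)>5000 and .4<f[0]<.6: print(n,np.round(f[:2],4),np.round(f[2:],2))
```

```text
px True t89.5 pos [0.4672 0.0664 0.0186] F [-0.5 -1.   0.4] w 0.0009
py True t92.5 pos [0.5113 0.0426 0.0205] F [-0.4 -2.5  2.9] w 0.0008
py True t95.3 pos [0.5454 0.0436 0.0214] F [-1.4 -2.8  4.1] w 0.0006
py True t98.1 pos [0.4932 0.0415 0.0197] F [-0.6 -1.5  4.3] w 0.0003
px True t100.9 pos [0.4673 0.0644 0.0185] F [ 0.3  0.3 -0.8] w 0.0005
top [0.5291 0.0711] [103.49  35.63   1.58]
side [0.5276 0.0712] [103.43  35.9    0.78]
```

View pics/top8.png

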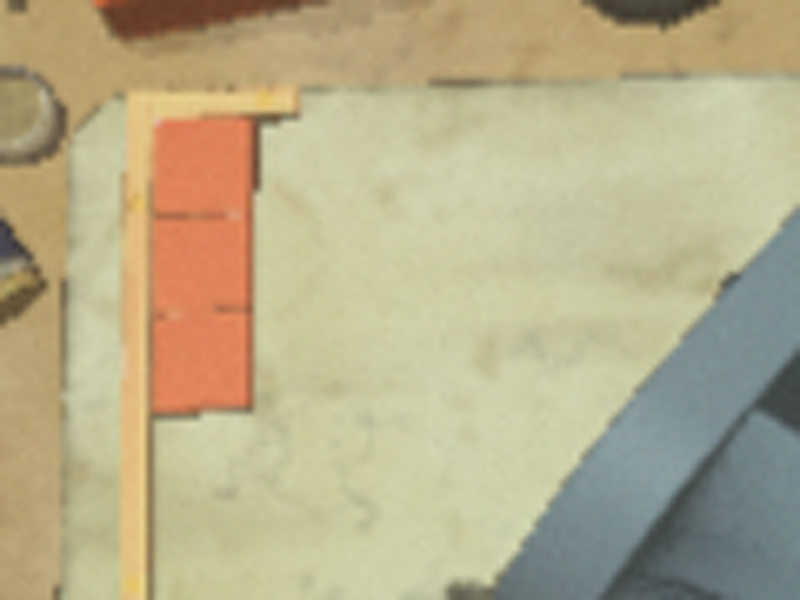

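Run:
```python
from h import *
q=pick_ori([.36,.05,.25],90)[1]; r.move_ptp([.36,.05,.25],q)
p,d=read_camera('top'); p2,_=read_camera('side')
cv2.imwrite('pics/f.png',np.hstack([cv2.resize(p[120:330,160:440,::-1],(400,300)),cv2.resize(p2[130:340,160:440,::-1],(400,300))]))
p0=np.load('top0.npz')['p']; a=np.abs(p.astype(int)-p0).sum(2)
for nm,P in(('jar3',(.635,-.205,.03)),('bottle',(.65,-.32,.05)),('cup',(.385,-.39,.03))):
    u,v=proj('top',P)[0].astype(int); print(nm,a[v-12:v+13,u-12:u+13].mean())
print(obs())
```

```text
jar3 17.5312
bottle 17.3344
cup 14.152
t104.0 pos [0.3603 0.0493 0.2497] F [ 0.5 -0.3  0.9] w 0.0004
```

View pics/f.png

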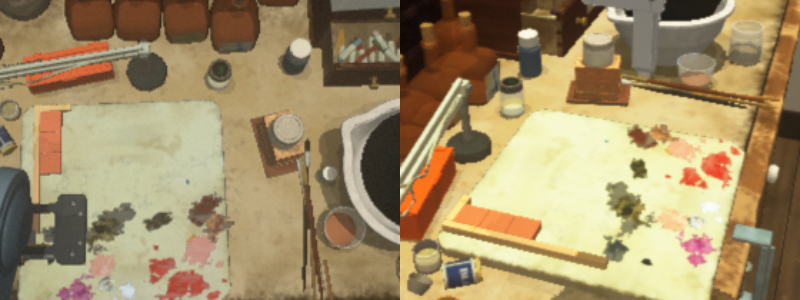

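The last picture shows the pile with the jar upright on it at (287,128) and the closed tile row at (50,140). The other jar, the bottle and the cup are where they started, and the robot is clear of everything.

```bash
python3 -c "
from h import *
ticket.job_done(); print('done')"
```

```text
the job is handed in; nothing more can be done
done
```

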